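# Set out the microscopy samples and read the tray in

## Task

Set out every cover-glass box and specimen jar from the blue bin on the tray: each box centred in a square of the near row with its sides square to the tray, each jar upright and centred in a circle of the far row, one to a place. Once all are set out, take the reader from its cradle, hold it still and square-on about 10 cm above the sloped label with the window aimed at the label's centre for a good two seconds, then lay it back in its cradle the same way round as before. Leave the oil bottle in the bin and everything else on the bench where it is.

Things in the scene. Friction and masses are not known exactly. Their poses are not given: they have to be found in the camera images.
- bin: Fixed blue bin, open on top, 280 (its x) x 188 (y) x 18 mm high; walls and dividers (equally high) and floor 4 mm thick; 3 compartments along x by 2 along y, each 88 x 88 mm inside, centred at x = -92, 0, +92 and y = -46, +46 mm. Origin: centre of the underside; inner floor at z = 4 mm. At most one object in each compartment at the start.
- tray: Fixed metal tray, 158 (its x) x 214 (y) mm, floor top at z = 6 mm, rim 4 mm thick, 10 mm high. Origin: centre of the underside. x points away from the robot (turned up to 0.15 rad). Near row: three outlined squares; far row: three outlined circles; 44 mm across, 66 mm apart in y, rows at x = -34, +34. A block with the sloped label stands at its far edge.
- label: Printed label with black bars, 40 x 66 mm, fixed on a plate 62 x 90 x 8 mm at the tray's far edge; the face slopes 20 degrees (0.35 rad) down towards the robot. Origin: centre of the label's face, about 38 mm above the table; z axis: straight out of the face.
- cradle: Fixed grey cradle for the reader: base 160 x 70 x 6 mm with two forks (12 mm thick along x) at x = -60 and +40 mm; their saddles are 52 mm above the table, their cheeks rise to 66 mm and leave a 36 mm wide gap for the handle. Origin: centre of the base's underside; x axis along the handle, towards the reader's head, pointing away from the robot (turned up to 0.22 rad).
- reader: Loose label reader, 180 g: black bar handle, x = -80 to +60 mm, 26 wide (y), 26 high; white head 50 x 44 x 34 mm, x = 55 to 105, z = -23 to +11, its window looking down (-z). Origin: centre of the handle's section at the place to grip, between the forks, near the centre of mass. It lies in the cradle, axes parallel to the cradle's, origin 65 mm above the cradle's origin.
- reader_window (a point): Centre of the reader's window, under the head at x = 83, y = 0, z = -23 mm from the reader's origin; it looks along the reader's -z axis; axes as the reader's.
- oil: Bystander: small amber oil bottle, 26 mm diameter, 52 mm high, in one compartment of the bin, to be left there. Origin: centre of its underside.
- box0: Loose square cover-glass box, 32 x 32 x 24 mm, 30 g, white with a grey lid, flat in a compartment of the bin and turned at any angle; may be absent. Origin: centre of the underside; z up, x and y square to the sides.
- box1: Loose square cover-glass box, 32 x 32 x 24 mm, 30 g, white with a grey lid, flat in a compartment of the bin and turned at any angle; may be absent. Origin: centre of the underside; z up, x and y square to the sides.
- box2: Loose square cover-glass box, 32 x 32 x 24 mm, 30 g, white with a grey lid, flat in a compartment of the bin and turned at any angle; may be absent. Origin: centre of the underside; z up, x and y square to the sides.
- jar0: Loose round specimen jar, 32 mm diameter, 30 mm high, 45 g, clear with a white lid, upright in a compartment of the bin; may be absent. Origin: centre of the underside; z up.
- jar1: Loose round specimen jar, 32 mm diameter, 30 mm high, 45 g, clear with a white lid, upright in a compartment of the bin; may be absent. Origin: centre of the underside; z up.
- square0 (a point): Centre of the left (+y) square of the tray's near row, on the tray floor (for a box).
- circle0 (a point): Centre of the left (+y) circle of the tray's far row, on the tray floor (for a jar).
- square1 (a point): Centre of the middle square of the tray's near row, on the tray floor (for a box).
- circle1 (a point): Centre of the middle circle of the tray's far row, on the tray floor (for a jar).
- square2 (a point): Centre of the right (-y) square of the tray's near row, on the tray floor (for a box).
- circle2 (a point): Centre of the right (-y) circle of the tray's far row, on the tray floor (for a jar).
- phone: Bystander, to be left alone. Black phone, 72 x 150 x 9 mm. Origin: centre of its underside.
- dishes: Bystander, to be left alone. Two stacked culture dishes, 90 mm diameter, 29 mm high. Origin: centre of the underside.
- beaker: Bystander, to be left alone. Glass beaker, 68 mm diameter, 90 mm high. Origin: centre of the underside.
- reagent: Bystander, to be left alone. Amber reagent bottle, 56 mm diameter, 120 mm high. Origin: centre of the underside.
- stainpot: Bystander, to be left alone. White pot with a red cap, 60 mm diameter, 80 mm high. Origin: centre of the underside.
Mind the look-alikes: they are no part of the job. Leave any purple or red look-alike of the box2 alone.

How it is judged:
On the way, in this order (a step that is already met when the one before it is completed fails the run):
1. every box stands in a square and every jar in a circle of the tray ((horizontal distance between box0 and square0 below 0.012 m or horizontal distance between box0 and square1 below 0.012 m or horizontal distance between box0 and square2 below 0.012 m) and angle between each of box0, box1, box2, jar0, jar1's own z axis and vertical below 0.12 rad and z of box0 in the frame of tray between 0 and 0.012 m and linear speed of each of box0, box1, box2, jar0, jar1 below 0.03 m/s and (angle between the x axis of box0 and the x axis of tray, either way round below 0.2 rad or angle between the x axis of box0 and the y axis of tray, either way round below 0.2 rad) and (horizontal distance between box1 and square0 below 0.012 m or horizontal distance between box1 and square1 below 0.012 m or horizontal distance between box1 and square2 below 0.012 m) and z of box1 in the frame of tray between 0 and 0.012 m and (angle between the x axis of box1 and the x axis of tray, either way round below 0.2 rad or angle between the x axis of box1 and the y axis of tray, either way round below 0.2 rad) and (horizontal distance between box2 and square0 below 0.012 m or horizontal distance between box2 and square1 below 0.012 m or horizontal distance between box2 and square2 below 0.012 m) and z of box2 in the frame of tray between 0 and 0.012 m and (angle between the x axis of box2 and the x axis of tray, either way round below 0.2 rad or angle between the x axis of box2 and the y axis of tray, either way round below 0.2 rad) and (horizontal distance between jar0 and circle0 below 0.012 m or horizontal distance between jar0 and circle1 below 0.012 m or horizontal distance between jar0 and circle2 below 0.012 m) and z of jar0 in the frame of tray between 0 and 0.012 m and (horizontal distance between jar1 and circle0 below 0.012 m or horizontal distance between jar1 and circle1 below 0.012 m or horizontal distance between jar1 and circle2 below 0.012 m) and z of jar1 in the frame of tray between 0 and 0.012 m), for 0.2 s.
2. the held reader's window is aimed at the label's centre, square-on, from about 10 cm, and steady for two seconds (x of label in the frame of reader_window between -0.02 and 0.02 m and y of label in the frame of reader_window between -0.02 and 0.02 m and z of label in the frame of reader_window between -0.15 and -0.05 m and angle between the z axis of reader and the z axis of label, either way round below 0.25 rad and linear speed of reader below 0.04 m/s and angular speed of reader below 0.3 rad/s and contact force between the fingers and reader above 0.5 N), for 2 s.
At the end, for the whole second after the job is handed in: Every box is within 12 mm of a square's centre and 0.2 rad of square to the tray, every jar within 12 mm of a circle's centre, all flat on the tray at rest; the reader lies in its cradle, same way round (within 14 mm along, 9 mm across, 0.15 rad) (all of step 1 and x of reader in the frame of cradle between -0.014 and 0.014 m and y of reader in the frame of cradle between -0.009 and 0.009 m and z of reader in the frame of cradle between 0.058 and 0.072 m and angle between the x axis of reader and the x axis of cradle, either way round below 0.15 rad and angle between reader's own z axis and vertical below 0.12 rad and linear speed of reader below 0.02 m/s and x of reader_window in the frame of cradle above 0.05 m); the robot touches nothing.
It fails at once if the oil bottle is taken out of its place (moved over 50 mm) or knocked over (distance of oil from where it was at the start of the episode above 0.05 m or angle between oil's own z axis and vertical above 0.8 rad).
It fails at once if a bystander on the bench is moved over 40 mm (distance of any of phone, dishes, beaker, reagent, stainpot from where it was at the start of the episode above 0.04 m).
Of box0, box1, box2, jar0, jar1 only 3 to 5 are there at a start; the rules pass over those that are not, and their reading is None.
At some moment in a run one of box0, box1, box2, jar0, jar1 may be knocked a few centimetres aside while the robot is not near it.
It also fails if it takes over 210 s, if anything falls off the work surface, if the arm or the gripper's body presses on something with over 40 N, if the wrist force passes 120 N, or if a joint passes its speed limit or range.

## Robot

A 6-joint arm with a two-finger parallel gripper is mounted at the origin on the work surface. World frame = base frame: x ahead of the robot, y to its left, z up, the work surface at z = 0. Lengths are in m, angles in rad, forces in N, time in s.
With the tool pointing down it reaches from about 0.3 to 0.775 m from the base axis. Payload 14.6 kg.
Tool frame: the origin (TCP) lies on the centre line of the jaws, within the pads' length; the fingertips stand 19 mm ahead of it and the grasp point (between the pads) is the TCP; z points along the fingers, y is the line along which they close (so a half turn about z gives the same grasp; the last joint's range is limited). The gripper opens to 94 mm and grips with 3 to 60 N. Pads are 16 mm wide; open, the fingers measure 119 mm over their backs; the gripper's body (75 mm by 177 mm) begins 78 mm behind the grasp point.
Start: joints at [-1.376, 0.3, 1.521, -0, 1.321, -0.067], TCP at [0.142, -0.531, 0.191] pointing down, gripper open.
Joint ranges: [-3.03, 3.03], [-0.79, 2.21], [0.23, 2.52], [-1.04, 4.18], [0, 3.07], [-2.55, 2.55]. Speed limits (rad/s): [2.22, 2.22, 2.57, 3.14, 3.14, 3.14].

## Interface

Orientations are given as [roll, pitch, yaw] about the fixed x, y, z axes, in that order (R = Rz(yaw) Ry(pitch) Rx(roll)).
In Python, from station import get_obs, camera, workorder gives the robot as it stands.
- The arm moves only by the tool play_rows, never from a script. Its argument "motion" is a list that holds one entry, the list of rows, each a list of 7 numbers: the shift along the tool's x, y, z as a fraction of full scale, then the turn, a rotation vector about the tool's x, y, z as a fraction of full scale, then the opening, from -1 (shut) to 1 (fully open). In form: [[[x, y, z, ax, ay, az, grip], ...]]. A call has 1 to 10 rows; each row is the pose to reach, as a shift and turn from the pose commanded when the call began, along the tool's axes at that moment, turning the shorter way round; what a row does not reach only later rows make up. Full scale, the value 1, is 0.25 m for a shift and 2 pi rad for a turn. A row lasts 1/10 s, in which the tool goes at most 50 mm and 8.59 degrees, less where a joint would pass 70% of its speed; a pose out of reach is approached as far as the arm can. A call with a number of a shift or a turn outside -1 to 1 is refused whole. A call with a gripper value outside its range is refused whole. The fingers move at their own pace and stop on an object; "grip_force" is the grip in N (left out, the last holds). Time passes only in rows, so rows that repeat a pose let the fingers close. It gives the time, the measured TCP pose, the force, the opening and the grip force at its end, in the units of the state.
- get_obs(): the state, without advancing time (a new reading comes with each control period).
- camera(name): name is "side" or "top"; returns a dict with "frame" (420x560x3 uint8, red, green, blue), "z_map" (420x560 float32, m along the optical axis (not along the pixel's ray), 0 where there is no reading), "camera_matrix" (3x3 intrinsics, pixels), "D" ([k1, k2, p1, p2, k3] as OpenCV has them; the pictures are not rectified), "T" (4x4, takes a point from camera to world coordinates). Camera axes: x right, y up, looking along -z (the intrinsics and any distortion apply to the point x, -y, -z); pixel columns grow to the right and rows downward; lengths in m; the calibration is good to about 2 mm. A picture is of the moment at which its call begins.
- workorder.hand_in(): hands the job in; it is judged then, once.
The state is a dict: "time_s": time; "qpos": joint angles; "joint_vel": joint speeds; "tau": joint torques, N m; "ee_pos": TCP position; "eef_rot": TCP orientation; "force": force on the tool from outside, world axes, zero at the start; "moment": the same for the moment, N m; "grip_width": finger opening in m; "grip_force": force on a finger pad.
Only numpy, scipy, OpenCV 4.12 (cv2) and the standard library are available. Lean on these libraries where they do the work, as an engineer would, in place of code of your own. Each camera call takes 0.05 s, during which the arm holds its last target. There are 200 camera calls.

## Working session

There is one attempt and no reset: what is moved stays moved. The work goes in short steps, Python scripts to look and compute and a tool call to move; the robot and the scene stay as the last step left them, time stands still between calls to the robot, and variables do not carry over. Pictures are saved under pics/ and viewed, at most 14 in all, crops included, and the job is handed in when it is done.

Besides the shell and the picture viewer there is one more tool, called after ">>>" as name(argument=value, ...), one argument or row to a line, values as JSON. play_rows: Moves the arm, as the interface text tells. Its arguments: {"type":"object","properties":{"motion":{"type":"array"},"grip_force":{"type":"number"}},"required":["motion"]}

```bash
ls; mkdir -p pics; cat > h.py <<'E'
import numpy as np, cv2, pickle
from station import get_obs, camera, workorder
def snap(n):
    c=camera(n); pickle.dump(c,open(f'{n}.pkl','wb')); return c
def cloud(c):
    h,w=c['z_map'].shape
    u,v=np.meshgrid(np.arange(w),np.arange(h))
    p=cv2.undistortPoints(np.stack([u,v],-1).reshape(-1,1,2).astype(np.float32),np.array(c['camera_matrix'],float),np.array(c['D'],float)).reshape(h,w,2)
    z=c['z_map']
    P=np.stack([p[...,0]*z,-p[...,1]*z,-z,np.ones_like(z)],-1)@np.array(c['T']).T
    P[z==0]=np.nan
    return P[...,:3]
E
python3 - <<'E'
from h import *
for n in ['top','side']:
    c=snap(n); cv2.imwrite(f'pics/{n}0.png',cv2.resize(c['frame'][...,::-1],(800,600),interpolation=cv2.INTER_CUBIC))
    print(n,np.array(c['T']).round(3).tolist(),np.array(c['camera_matrix']).round(1).tolist())
o=get_obs();print(o)
E
```

```text
pics
top [[0.016, 0.998, -0.057, 0.455], [-1.0, 0.015, -0.014, 0.043], [-0.013, 0.057, 0.998, 1.402], [0.0, 0.0, 0.0, 1.0]] [[480.2, 0.0, 278.6], [0.0, 480.2, 210.3], [0.0, 0.0, 1.0]]
side [[-0.91, 0.296, -0.29, 0.208], [-0.414, -0.661, 0.625, 0.759], [-0.006, 0.689, 0.725, 0.893], [0.0, 0.0, 0.0, 1.0]] [[462.2, 0.0, 274.9], [0.0, 462.2, 205.6], [0.0, 0.0, 1.0]]
{'time_s': 0.1, 'qpos': array([-1.37559110e+00,  3.00398268e-01,  1.52148063e+00, -3.37336854e-05,
        1.32070419e+00, -6.66161667e-02]), 'joint_vel': array([ 0.00076424, -0.00202048, -0.00230541,  0.00040638,  0.00170896,
        0.0018099 ]), 'tau': array([-6.61714912e-04, -5.32646334e+01, -3.53284371e+01,  7.09119765e-02,
        2.34872400e-02, -5.99852046e-05]), 'ee_pos': array([ 0.14229581, -0.5310294 ,  0.19016878]), 'eef_rot': array([-3.14060225e+00, -3.33260930e-05,  2.61829739e-01]), 'force': array([-0.52457944, -0.26889826, -0.94923651]), 'moment': array([-0.01114603, -0.01480827, -0.01002915]), 'grip_force': 0.0, 'grip_width': 0.09401650168702481}
```

View pics/top0.png

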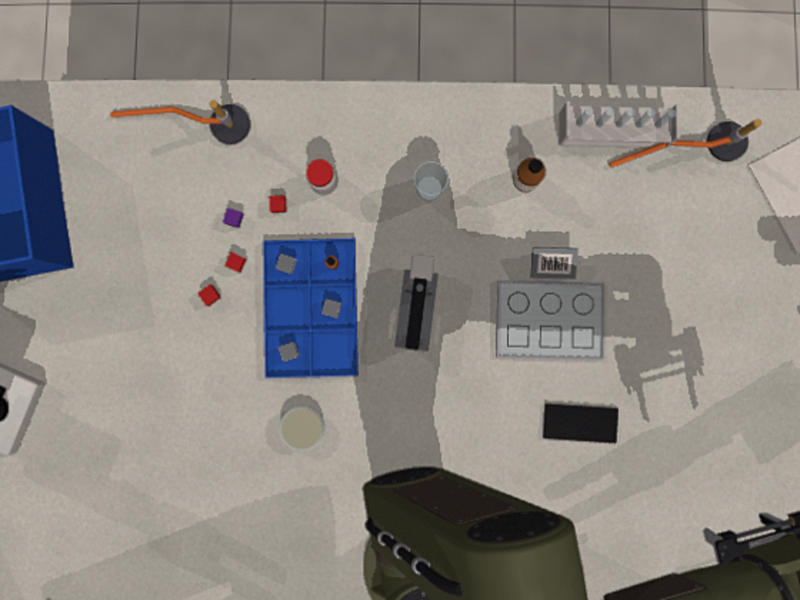

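View pics/side0.png

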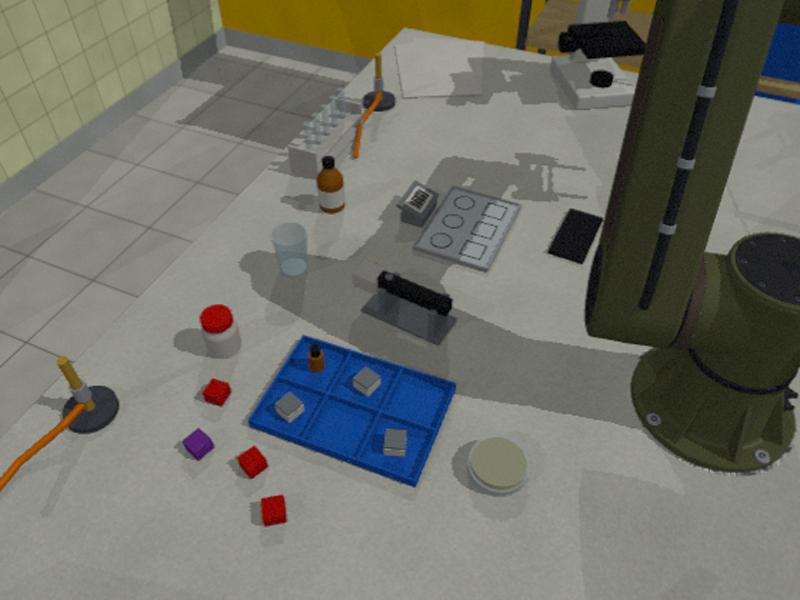

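The top view (800x600) shows grey-lidded boxes at about (287,263), (331,308) and (288,350). The oil bottle is at (332,262), the reader at (418,295), the tray at (550,320) and the label at (554,263). I see no jars, so there are three boxes. Next I measure.

```bash
cat >> h.py <<'E'
def proj(c,X):
    T=np.linalg.inv(np.array(c['T'])); X=np.atleast_2d(X)
    p=X@T[:3,:3].T+T[:3,3]; p=p*[1,-1,-1]
    return cv2.projectPoints(p.reshape(-1,1,3),np.zeros(3),np.zeros(3),np.array(c['camera_matrix'],float),np.array(c['D'],float))[0].reshape(-1,2)
def onz(c,uv,z):
    p=cv2.undistortPoints(np.array(uv,np.float32).reshape(-1,1,2),np.array(c['camera_matrix'],float),np.array(c['D'],float)).reshape(-1,2)
    T=np.array(c['T']); d=np.c_[p[:,0],-p[:,1],-np.ones(len(p))]@T[:3,:3].T
    s=(z-T[2,3])/d[:,2]; return T[:3,3]+d*s[:,None]
def rect(xy):
    xy=np.asarray(xy,np.float32); r=cv2.minAreaRect(xy*1000); return np.round(r[0],1),np.round(r[1],1),round(r[2],1)
def comps(m,amin):
    n,l,s,ce=cv2.connectedComponentsWithStats(m.astype(np.uint8)); return [l==i for i in range(1,n) if s[i,4]>=amin]
E
python3 - <<'E'
from h import *
for n in ['top','side']:
    c=pickle.load(open(n+'.pkl','rb')); P=cloud(c); f=c['frame'].astype(int); X,Y,Z=P[...,0],P[...,1],P[...,2]
    hsv=cv2.cvtColor(c['frame'],cv2.COLOR_RGB2HSV)
    blue=(hsv[...,0]>100)&(hsv[...,0]<125)&(hsv[...,1]>150)&(X>.2)&(X<.9)&(abs(Y)<.6)
    big=max(comps(blue,200),key=lambda m:m.sum())
    wall=big&(Z>.013)
    print(n,'bin wall',rect(P[wall][:,:2]),np.nanmedian(Z[wall]),'floor z',np.median(Z[big&(Z<.009)]))
    hull=cv2.fillPoly(np.zeros(Z.shape,np.uint8),[cv2.convexHull(np.argwhere(big)[:,::-1].astype(np.int32))],1)>0
    for m in comps(hull&(Z>.021)&~blue,15):
        q=P[m]; print('  obj',q.mean(0).round(4),rect(q[:,:2]),'n',m.sum(),'rgb',f[m].mean(0).round(), 'zmed',np.median(q[:,2]).round(4))
    # tall things
    reg=(X>.25)&(X<.8)&(Y>-.45)&(Y<.2)
    for m in comps(reg&(Z>.045)&(Z<.09)&(abs(Z)<.3),30):
        q=P[m]; print('  tall',q.mean(0).round(4),rect(q[:,:2]),m.sum(),q[:,2].min().round(3),q[:,2].max().round(3))
    m=reg&(Z>.004)&(Z<.015)&~blue
    for m in comps(m,150):
        q=P[m]; print('  low',q.mean(0).round(4),rect(q[:,:2]),m.sum(),np.median(q[:,2]).round(4),f[m].mean(0).round())
    print('table z',np.nanmedian(Z[(X>.3)&(X<.5)&(Y>-.0)&(Y<.1)]), 'tblbias')
    cv2.imwrite(f'pics/{n}1.png',np.vstack([cv2.resize(c['frame'][a:b,x:y,::-1],(700,295),interpolation=cv2.INTER_CUBIC) for a,b,x,y in ([(160,270,175,436),(160,270,175,436)] if n=='top' else [])]) if n=='top' else c['frame'])
c=pickle.load(open('top.pkl','rb'))
cv2.imwrite('pics/crop.png',cv2.resize(c['frame'][158:272,178:430,::-1],None,fx=3.15,fy=3.15,interpolation=cv2.INTER_CUBIC))
E
```

```text
top bin wall (array([517.1, 242.4]), array([277.1, 186.3]), 2.3) 0.0163397032915491 floor z 0.0034646245105991458
  obj [0.6049 0.2938 0.0274] (array([604.8, 294. ]), array([32.1, 31.2]), 74.2) n 122 rgb [102. 102. 104.] zmed 0.0273
  obj [0.6069 0.198  0.0452] (array([608.2, 198.9]), array([22.6, 22.4]), 45.9) n 68 rgb [71. 47. 36.] zmed 0.0418
  obj [0.5155 0.1989 0.0276] (array([515.6, 199. ]), array([31.9, 31.5]), 75.0) n 121 rgb [102. 102. 105.] zmed 0.0272
  obj [0.4262 0.2834 0.0274] (array([426.2, 283.8]), array([31.8, 32.2]), 18.7) n 127 rgb [101. 101. 106.] zmed 0.0275
  tall [0.775  0.0026 0.0715] (array([767.1,   2.6]), array([65.1, 63.8]), 0.6) 211 0.045 0.09
  tall [ 0.7765 -0.1899  0.0743] (array([ 780.3, -194. ]), array([53.3, 37.4]), 86.6) 198 0.045 0.09
  tall [0.7768 0.1972 0.0616] (array([778.8, 196.7]), array([ 5.3, 28.9]), 88.0) 35 0.045 0.083
  tall [ 0.6363 -0.238   0.0472] (array([ 634.4, -236.1]), array([43.7, 13.4]), 85.5) 41 0.045 0.052
  tall [0.5348 0.025  0.0741] (array([528.4,  25.8]), array([ 55.3, 184.7]), 83.3) 836 0.045 0.085
  low [0.5209 0.0008 0
[... 1107 characters left out ...]
3.3, 30.4]), 63.8) 228 0.045 0.09
  tall [ 0.6388 -0.238   0.0472] (array([ 635.2, -244.2]), array([94.4, 19.5]), 89.9) 67 0.045 0.051
  tall [0.7685 0.0041 0.0688] (array([768.3,   4.1]), array([63. , 68.9]), 0.9) 520 0.045 0.09
  tall [0.5331 0.0323 0.0699] (array([531. ,  26.2]), array([ 59.9, 184.8]), 83.1) 1198 0.045 0.084
  low [ 0.5027 -0.2425  0.0067] (array([ 503.9, -248.7]), array([226.3, 160.5]), 89.8) 2299 0.0064 [108. 113. 113.]
  low [ 0.2945 -0.3048  0.0085] (array([ 296. , -309.6]), array([154.8,  74.2]), 86.9) 869 0.0085 [23. 24. 25.]
  low [0.5131 0.0357 0.0064] (array([518.9,  27. ]), array([ 74.4, 160.8]), 82.8) 745 0.006 [61. 64. 66.]
table z 0.000534919290345659 tblbias
```

View pics/crop.png

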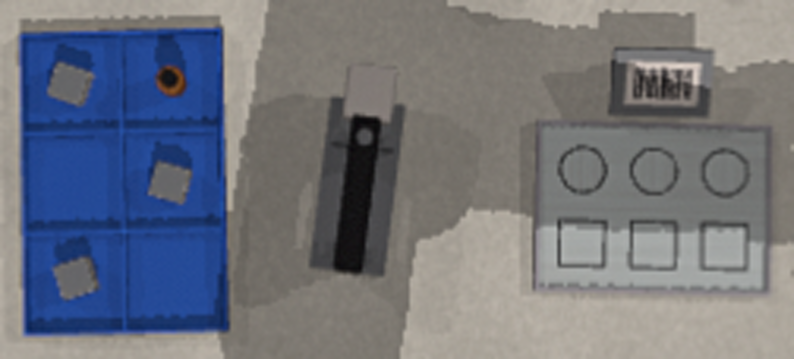

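The crop (3.15x, origin at 178,158) confirms three boxes at (71,83), (170,182) and (75,278). The oil bottle is at (171,80), the tray squares at (581/653/723,245) and the label at (662,82). Next I fit the tray, label and handle precisely.

```bash
python3 - <<'E'
from h import *
from scipy.optimize import minimize
t=np.linspace(-1,1,60); sq=np.r_[np.c_[t,t*0+1],np.c_[t,t*0-1],np.c_[t*0+1,t],np.c_[t*0-1,t]]*.0215
a=np.linspace(0,2*np.pi,200); ci=np.c_[np.cos(a),np.sin(a)]*.0215
M=np.vstack([sq+[-.034,y] for y in (-.066,0,.066)]+[ci+[.034,y] for y in (-.066,0,.066)])
for n in ['top','side']:
    c=pickle.load(open(n+'.pkl','rb')); P=cloud(c); X,Y,Z=P[...,0],P[...,1],P[...,2]
    g=cv2.cvtColor(c['frame'],cv2.COLOR_RGB2GRAY).astype(np.float32)
    dk=cv2.morphologyEx(g,cv2.MORPH_BLACKHAT,np.ones((9,9)))
    dk=cv2.GaussianBlur(dk,(0,0),1.0)
    def cost(p):
        R=np.array([[np.cos(p[2]),-np.sin(p[2])],[np.sin(p[2]),np.cos(p[2])]])
        W=np.c_[M@R.T+p[:2],np.full(len(M),.006)]
        uv=proj(c,W).astype(np.float32)
        return -cv2.remap(dk,uv[:,:1],uv[:,1:],cv2.INTER_LINEAR).mean()
    best=min((minimize(cost,[x,y,w],method='Nelder-Mead',options=dict(initial_simplex=np.array([[x,y,w],[x+.008,y,w],[x,y+.008,w],[x,y,w+.05]]),xatol=1e-5,fatol=1e-4)) for x in(.495,.503) for y in (-.24,-.248) for w in(-.05,0,.05)),key=lambda r:r.fun)
    print(n,'tray',best.x.round(4),best.fun)
    # handle: black, z ~.078
    hd=(Z>.072)&(Z<.086)&(X>.4)&(X<.66)&(abs(Y)<.12)
    lum=g
    bl=hd&(lum<45); q=P[bl]
    print(' handle',rect(q[:,:2]),np.median(q[:,2]).round(4),bl.sum())
    wh=hd&(lum>60); q=P[wh]; print(' head+',rect(q[:,:2]),np.median(q[:,2]).round(4),wh.sum())
    # label plate
    pl=(X>.585)&(X<.70)&(Y>-.31)&(Y<-.17)&(Z>.022)&(Z<.06)
    q=P[pl]; A=np.c_[q[:,:2],np.ones(len(q))]; co=np.linalg.lstsq(A,q[:,2],rcond=None)[0]; r=q[:,2]-A@co
    ok=abs(r)<.003; co=np.linalg.lstsq(A[ok],q[ok,2],rcond=None)[0]
    nn=np.array([-co[0],-co[1],1]);nn/=np.linalg.norm(nn)
    print(' plate n',nn.round(3),'yaw',np.arctan2(-nn[1],-nn[0]).round(3),'slope',np.degrees(np.arccos(nn[2])).round(1),rect(q[ok][:,:2]))
    br=pl&(cv2.dilate(g,np.ones((5,5)))>130) & (cv2.erode(g,np.ones((1,1)))>0)
    q=P[br]; print(' label ext',rect(q[:,:2]),q.mean(0).round(4),br.sum(), g[pl].mean().round())
E
```

```text
top tray [ 0.5001 -0.2468 -0.0067] -26.904001235961914
 handle (array([505.9,  28. ]), array([ 25.7, 136.6]), 83.8) 0.0769 415
 head+ (array([528.1,  25.6]), array([ 43.7, 184. ]), 83.7) 0.0753 236
 plate n [-0.341 -0.01   0.94 ] yaw 0.029 slope 20.0 (array([ 613.6, -248.1]), array([91.8, 56. ]), 88.8)
 label ext (array([ 613.9, -252.3]), array([50. , 84.8]), 2.9) [ 0.6162 -0.2499  0.0386] 440 102.0
side tray [ 0.5027 -0.248  -0.0056] -20.478120803833008
 handle (array([506.6,  29.3]), array([ 29.1, 135.6]), 82.9) 0.077 431
 head+ (array([587.9,  19.9]), array([46.5, 69. ]), 82.6) 0.0756 240
 plate n [-0.339  0.015  0.941] yaw -0.043 slope 19.9 (array([ 615.8, -246. ]), array([98. , 58.4]), 89.9)
 label ext (array([ 625.9, -253.3]), array([39. , 84.1]), 1.9) [ 0.6299 -0.2575  0.0431] 182 85.0
```

```bash
cat >> h.py <<'E'
from scipy.spatial.transform import Rotation as Ro
def down(psi): return Ro.from_euler('xyz',[np.pi,0,psi])
def go(wps,start=None):
    """wps: (x,y,z,psi or Rotation); prints row numbers from the start pose (default: measured)"""
    o=get_obs(); p0=np.array(o['ee_pos']);R0=Ro.from_euler('xyz',o['eef_rot'])
    if start is not None: p0=np.array(start[:3]);R0=start[3] if isinstance(start[3],Ro) else down(start[3])
    print('t',o['time_s'],'p',p0.round(4),'w',round(o['grip_width'],4))
    for w in wps:
        R=w[3] if isinstance(w[3],Ro) else down(w[3])
        d=R0.inv().apply(np.array(w[:3])-p0)/.25; r=(R0.inv()*R).as_rotvec()/(2*np.pi)
        print(np.r_[d,r].round(4).tolist(),'dist',round(float(np.linalg.norm(d)*.25),3),'deg',round(float(np.linalg.norm(r)*360),1))
def boxes(n='top'):
    c=snap(n); P=cloud(c); X,Y,Z=P[...,0],P[...,1],P[...,2]
    s=cv2.cvtColor(c['frame'],cv2.COLOR_RGB2HSV)[...,1]
    for m in comps((Z>.021)&(Z<.034)&(s<60)&(X>.3)&(X<.75)&(Y<.4)&(Y>-.45),50):
        q=P[m]; print(n,rect(q[:,:2]),np.median(q[:,2]).round(4),m.sum())
E
python3 - <<'E'
from h import *
A=(.6057,.294,.12,np.radians(74.2)); 
go([(.42,-.04,.19,.8),A,(*A[:2],.03,A[3])])
E
```

```text
t 0.1 p [ 0.1423 -0.531   0.1902] w 0.094
[1.5814, -1.6096, 0.0023, -0.0002, -0.0, -0.0857] dist 0.564 deg 30.8
[2.6447, -2.7076, 0.2834, -0.0001, -0.0001, -0.1644] dist 0.949 deg 59.2
[2.6447, -2.7072, 0.6434, -0.0001, -0.0001, -0.1644] dist 0.96 deg 59.2
```

>>> play_rows(
  motion=[
    [[0.98, -1, 0, 0, 0, -0.06, 0.02], [0.98, -1, 0, 0, 0, -0.06, 0.02], [0.98, -1, 0, 0, 0, -0.06, 0.02], [0.98, -1, 0, 0, 0, -0.06, 0.02], [0.98, -1, 0, 0, 0, -0.06, 0.02], [0.98, -1, 0, 0, 0, -0.06, 0.02], [0.98, -1, 0, 0, 0, -0.06, 0.02], [0.98, -1, 0, 0, 0, -0.06, 0.02], [0.98, -1, 0, 0, 0, -0.06, 0.02]],
  ],
)

```text
time_s: 1.0
ee_pos: [0.3146, -0.2257, 0.1906]
eef_rot: [3.141, 0.0, 0.642]
force: [0.3, -0.3, 0.3]
grip_width: 0.0478
grip_force: 0.0
```

```bash
python3 - <<'E'
from h import *
A=(.6057,.294,.12,np.radians(74.2)); 
go([(.5,.1,.19,1.),(*A[:2],.19,A[3]),A,(*A[:2],.03,A[3])])
E
```

```text
t 1.0 p [ 0.3146 -0.2257  0.1906] w 0.0478
[1.3738, -0.6001, 0.0023, 0.0, 0.0, -0.057] dist 0.375 deg 20.5
[2.1769, -0.9687, 0.0022, 0.0, 0.0, -0.104] dist 0.596 deg 37.4
[2.177, -0.9687, 0.2822, 0.0, 0.0, -0.104] dist 0.6 deg 37.4
[2.177, -0.9688, 0.6422, 0.0, 0.0, -0.104] dist 0.617 deg 37.4
```

>>> play_rows(
  motion=[
    [[1, -0.44, 0, 0, 0, -0.05, 0.02], [1, -0.44, 0, 0, 0, -0.05, 0.02], [1, -0.44, 0, 0, 0, -0.05, 0.02], [1, -0.44, 0, 0, 0, -0.05, 0.02], [1, -0.44, 0, 0, 0, -0.05, 0.02], [1, -0.44, 0, 0, 0, -0.05, 0.02], [1, -0.44, 0, 0, 0, -0.05, 0.02], [1, -0.44, 0, 0, 0, -0.05, 0.02]],
  ],
)

```text
time_s: 1.8
ee_pos: [0.4493, 0.0097, 0.1902]
eef_rot: [-3.141, 0.001, 0.952]
force: [-0.8, 0.2, -0.1]
grip_width: 0.048
grip_force: 0.0
```

```bash
python3 - <<'E'
from h import *
A=(.6057,.294,.12,np.radians(74.2)); 
go([(*A[:2],.19,A[3]),A,(*A[:2],.03,A[3])])
boxes()
E
```

```text
t 1.8 p [0.4493 0.0097 0.1902] w 0.048
[1.2891, -0.1499, 0.0001, -0.0001, 0.0001, -0.0546] dist 0.324 deg 19.7
[1.2893, -0.1497, 0.2801, -0.0001, 0.0001, -0.0546] dist 0.332 deg 19.7
[1.2896, -0.1494, 0.6401, -0.0001, 0.0001, -0.0546] dist 0.362 deg 19.7
top (array([605. , 293.9]), array([32.1, 31.4]), 72.9) 0.0278 119
top (array([ 599.5, -248.5]), array([31.5, 92.7]), 0.7) 0.0296 219
top (array([515.9, 198.7]), array([30.5, 30.9]), 73.8) 0.0277 112
top (array([426.5, 283.1]), array([30. , 31.2]), 19.2) 0.0275 119
top (array([307.2, 252.2]), array([57.3, 13.2]), 89.3) 0.0281 82
```

>>> play_rows(
  motion=[
    [[1, -0.116, 0, 0, 0, -0.054, 0.02], [1, -0.116, 0, 0, 0, -0.054, 0.02], [1, -0.116, 0, 0, 0, -0.054, 0.02], [1, -0.116, 0, 0, 0, -0.054, 0.02], [1, -0.116, 0, 0, 0, -0.054, 0.02], [1, -0.116, 0, 0, 0, -0.054, 0.02], [1, -0.116, 0, 0, 0, -0.054, 0.02]],
  ],
)

```text
time_s: 2.55
ee_pos: [0.5709, 0.2303, 0.1899]
eef_rot: [-3.141, 0.001, 1.291]
force: [-0.4, 0.3, 0.3]
grip_width: 0.0479
grip_force: 0.0
```

```bash
python3 - <<'E'
from h import *
A=(.6057,.294,.12,np.radians(73.7)); 
go([A,(*A[:2],.05,A[3]),(*A[:2],.03,A[3])])
E
```

```text
t 2.55 p [0.5709 0.2303 0.1899] w 0.0479
[0.2836, 0.0639, 0.2792, -0.0002, 0.0001, 0.0008] dist 0.101 deg 0.3
[0.2839, 0.0642, 0.5592, -0.0002, 0.0001, 0.0008] dist 0.158 deg 0.3
[0.2839, 0.0643, 0.6392, -0.0002, 0.0001, 0.0008] dist 0.176 deg 0.3
```

>>> play_rows(
  motion=[
    [[0.284, 0.064, 0.279, 0, 0, 0.001, 0.02], [0.284, 0.064, 0.279, 0, 0, 0.001, 0.02], [0.284, 0.064, 0.279, 0, 0, 0.001, 0.02], [0.284, 0.064, 0.559, 0, 0, 0.001, 0.02], [0.284, 0.064, 0.559, 0, 0, 0.001, 0.02], [0.284, 0.064, 0.639, 0, 0, 0.001, 0.02], [0.284, 0.064, 0.639, 0, 0, 0.001, 0.02], [0.284, 0.064, 0.639, 0, 0, 0.001, -0.5], [0.284, 0.064, 0.639, 0, 0, 0.001, -0.5], [0.284, 0.064, 0.639, 0, 0, 0.001, -0.5]],
  ],
  grip_force=15,
)

```text
time_s: 3.55
ee_pos: [0.6062, 0.2953, 0.0326]
eef_rot: [3.14, -0.001, 1.286]
force: [-0.6, -0.0, -1.3]
grip_width: 0.0274
grip_force: 0.0
```

```bash
python3 - <<'E'
from h import *
p=get_obs();print(p['ee_pos'],p['grip_width'],p['grip_force'])
def sq(i,z): 
    R=Ro.from_euler('z',-.006); v=R.apply([-.034,[.066,0,-.066][i],0]); return (.5014+v[0],-.2474+v[1],z,np.pi/2-.006)
for i in range(3): print(sq(i,.032))
E
```

```text
[0.60616604 0.29529806 0.03263285] 0.027374244589413656 0.0
(np.float64(0.46779660962216824), np.float64(-0.18119718922043382), 0.032, 1.5647963267948966)
(np.float64(0.46740061199816396), np.float64(-0.24719600122399782), 0.032, 1.5647963267948966)
(np.float64(0.4670046143741597), np.float64(-0.3131948132275618), 0.032, 1.5647963267948966)
```

```bash
python3 - <<'E'
from h import *
c=snap('side'); cv2.imwrite('pics/s2.png',cv2.resize(c['frame'][230:345,160:330,::-1],None,fx=4.5,fy=4.5,interpolation=cv2.INTER_CUBIC))
o=get_obs();print(o['grip_width'],o['grip_force'],o['ee_pos'])
E
```

```text
0.02466067738461673 0.0 [0.60600852 0.29537797 0.03226124]
```

View pics/s2.png

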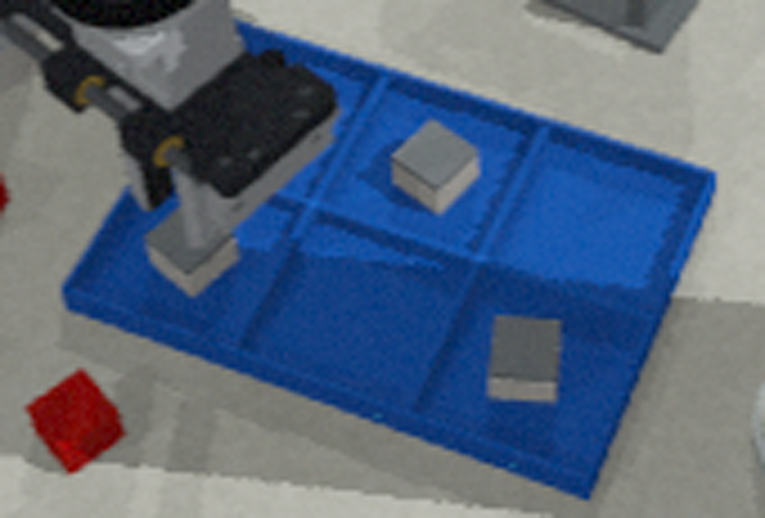

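The crop shows the gripper closing just behind box A, whose lid is at about (192,245), with the other two boxes at (435,155) and (525,345). I'll measure whether the box has moved.

```bash
python3 - <<'E'
from h import *
c=pickle.load(open('side.pkl','rb')); boxes('side')
for p in [(.6057,.294,.028),(.6062,.2953,.013),(.427,.283,.028),(.5165,.199,.028)]:
    uv=proj(c,p)[0]; print(p,((uv-[160,230])*4.5).round())
P=cloud(c)
E
```

```text
side (array([517.4, 199.4]), array([33.9, 33.4]), 72.2) 0.0272 174
side (array([606.6, 295.7]), array([28.3, 31.6]), 78.0) 0.0275 115
side (array([427.4, 282.8]), array([29.3, 32. ]), 19.4) 0.0273 197
side (array([308.8, 253.7]), array([67.7, 17.5]), 90.0) 0.0285 186
(0.6057, 0.294, 0.028) [188. 234.]
(0.6062, 0.2953, 0.013) [189. 253.]
(0.427, 0.283, 0.028) [524. 346.]
(0.5165, 0.199, 0.028) [433. 153.]
```

```bash
python3 - <<'E'
from h import *
c=pickle.load(open('side.pkl','rb')); P=cloud(c)
for cx,cy in [(150,190),(158,205),(185,190),(195,215),(205,235),(205,245),(215,225),(230,200),(180,240),(220,250)]:
    u,v=int(160+cx/4.5),int(230+cy/4.5); print((cx,cy),P[v,u].round(4),c['frame'][v,u])
print(get_obs()['eef_rot'],get_obs()['qpos'],get_obs()['force'])
c=snap('top');P=cloud(c);m=(abs(P[...,0]-.6)<.15)&(abs(P[...,1]-.29)<.15)&(P[...,2]>.06)&(P[...,2]<.2)
q=P[m];print(q.mean(0),rect(q[:,:2]))
E
```

```text
(150, 190) [0.6213 0.2969 0.0614] [21 23 21]
(158, 205) [0.6196 0.2946 0.048 ] [ 7 12  9]
(185, 190) [0.5859 0.3126 0.102 ] [112 113 117]
(195, 215) [0.5853 0.3104 0.0814] [108 110 111]
(205, 235) [0.5854 0.3071 0.0583] [ 99 102 103]
(205, 245) [0.5963 0.2954 0.0282] [87 89 93]
(215, 225) [0.5434 0.3504 0.1486] [104 108 110]
(230, 200) [0.5317 0.3498 0.1745] [91 95 97]
(180, 240) [0.6072 0.2985 0.0296] [84 86 89]
(220, 250) [0.5917 0.2915 0.0217] [82 85 84]
[ 3.14056439e+00 -8.82921820e-04  1.28590211e+00] [3.99423927e-01 7.25647795e-01 1.26862462e+00 3.74525615e-05
 1.14596536e+00 6.84303179e-01] [-0.22599606 -0.21768975 -0.46542917]
[0.66843791 0.26795834 0.18148113] (array([641.5, 278. ]), array([117.9, 141.9]), 15.1)
```

```bash
python3 - <<'E'
from h import *
c=pickle.load(open('side.pkl','rb'));P=cloud(c)
for u in (194,204,206):
    for v in range(266,292,1): print(u,v,P[v,u].round(4),c['frame'][v,u])
E
```

```text
194 266 [0.5809 0.3354 0.1543] [52 47 32]
194 267 [0.5813 0.3356 0.151 ] [25 26 27]
194 268 [0.5814 0.3361 0.1482] [23 22 24]
194 269 [0.6191 0.2942 0.0703] [18 20 18]
194 270 [0.6193 0.2946 0.067 ] [14 13 16]
194 271 [0.6184 0.2963 0.066 ] [17  3 16]
194 272 [0.6191 0.2963 0.0618] [21 17 22]
194 273 [0.6204 0.2955 0.0563] [24 21 25]
194 274 [0.6193 0.2974 0.0557] [10 16 19]
194 275 [0.62   0.2974 0.0514] [11 12 22]
194 276 [0.6205 0.2976 0.0475] [14 19 16]
194 277 [0.6378 0.279  0.0091] [ 21  60 114]
194 278 [0.6389 0.2785 0.0038] [ 23  64 132]
194 279 [0.6385 0.2797 0.0016] [ 15  62 132]
194 280 [0.6247 0.2958 0.0273] [ 52  74 119]
194 281 [0.6228 0.2987 0.0283] [80 85 89]
194 282 [0.6223 0.3    0.0265] [84 90 91]
194 283 [0.6198 0.3035 0.0288] [83 87 88]
194 284 [0.6199 0.3041 0.0255] [80 83 89]
194 285 [0.6183 0.3066 0.0259] [106 106 106]
194 286 [0.6198 0.3058 0.02  ] [121 120 116]
194 287 [0.6203 0.306  0.016 ] [120 118 113]
194 288 [0.6225 0.3043 0.0082] [106 110 118]
194 289 [0.6236 0.3039 0.0029] [ 58  77 122]
194 290 [0.6217 0.3067 0.004 ] [ 16  57 120]
194 291 [0.6215 0.30
[... 1589 characters left out ...]
112]
206 276 [0.5454 0.3487 0.1585] [108 110 112]
206 277 [0.5453 0.3494 0.1562] [103 106 108]
206 278 [0.5841 0.3028 0.0684] [101 101 102]
206 279 [0.5834 0.3042 0.0669] [101 103 103]
206 280 [0.5828 0.3057 0.0656] [ 98 103 104]
206 281 [0.5856 0.3029 0.0563] [ 97  98 102]
206 282 [0.5827 0.3071 0.0599] [ 96 100 101]
206 283 [0.5971 0.2904 0.0248] [85 89 93]
206 284 [0.5954 0.2931 0.0256] [82 87 87]
206 285 [0.5924 0.2974 0.0293] [82 84 89]
206 286 [0.5925 0.298  0.0261] [72 74 76]
206 287 [nan nan nan] [76 80 81]
206 288 [0.5929 0.2989 0.0192] [101 100  97]
206 289 [0.5942 0.298  0.0131] [105 104 100]
206 290 [0.5932 0.2999 0.0124] [108 109 105]
206 291 [0.5931 0.3008 0.0096] [107 106 104]
```

>>> play_rows(
  motion=[
    [[0, 0, 0, 0, 0, 0, 0.02], [0, 0, 0, 0, 0, 0, 0.02], [0, 0, 0, 0, 0, 0, 0.02], [0, 0, 0, 0, 0, 0, 0.02]],
  ],
)

```text
time_s: 4.1
ee_pos: [0.6055, 0.2955, 0.0309]
eef_rot: [-3.142, 0.0, 1.286]
force: [0.8, 0.3, -0.7]
grip_width: 0.0476
grip_force: 0.0
```

>>> play_rows(
  motion=[
    [[0, 0, 0.04, 0, 0, 0, 0.02], [0, 0, 0.08, 0, 0, 0, 0.02], [0, 0, 0.08, 0, 0, 0, 0.02], [0, 0, 0.08, 0, 0, 0, 0.02]],
  ],
)

```text
time_s: 4.5
ee_pos: [0.6053, 0.2953, 0.0103]
eef_rot: [-3.141, 0.001, 1.286]
force: [0.6, 0.5, -0.2]
grip_width: 0.0477
grip_force: 0.0
```

```bash
python3 - <<'E'
from h import *
c=snap('side'); o=get_obs(); print(o['ee_pos'],o['force'])
cv2.imwrite('pics/s3.png',cv2.resize(c['frame'][245:305,160:250,::-1],None,fx=8,fy=8,interpolation=cv2.INTER_CUBIC))
E
```

```text
[0.60553768 0.29546173 0.01081729] [-0.02109995  0.36315744 -0.04174472]
```

View pics/s3.png

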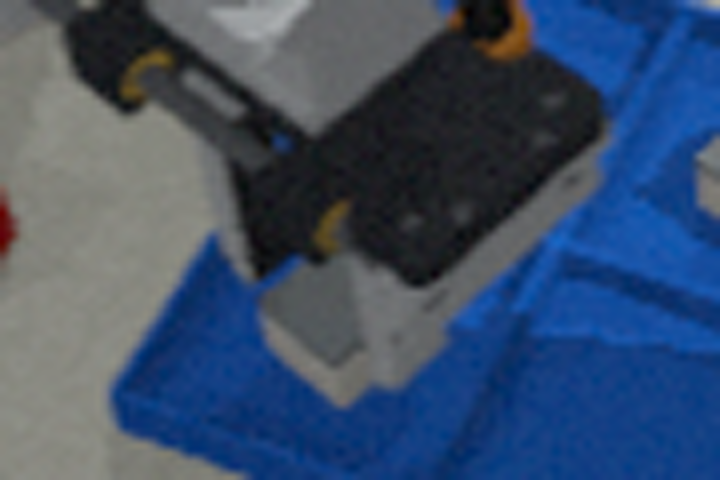

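The crop shows the fingers straddling box A, with the right fingertip at (390,390) beside the box and no contact force. The reported TCP height is therefore too low by a few cm, and I'll work out how much.

```bash
python3 - <<'E'
from h import *
c=pickle.load(open('side.pkl','rb'));P=cloud(c)
for u in (206,207,208,209,210,212,214):
    for v in range(286,297,1):
        if P[v,u,2]>.012 : last=(v,P[v,u].round(4),c['frame'][v,u])
    print(u,last)
yx=np.array([np.sin(1.286),-np.cos(1.286)]); xx=np.array([np.cos(1.286),np.sin(1.286)])
for k in (-.024,-.03,-.036):
  for z in (.01,.02,.03,.04):
    p=np.array([.6055,.2954])+k*yx+.008*xx; print(k,z,((proj(c,[*p,z])[0]-[160,245])*8).round())
E
```

```text
206 (292, array([0.5836, 0.3127, 0.0284]), array([ 97, 101, 109], dtype=uint8))
207 (293, array([0.5806, 0.3137, 0.0276]), array([ 56,  77, 111], dtype=uint8))
208 (293, array([0.577 , 0.3147, 0.0313]), array([ 73,  88, 117], dtype=uint8))
209 (292, array([0.5742, 0.3141, 0.0361]), array([102, 104, 106], dtype=uint8))
210 (292, array([0.5727, 0.3126, 0.035 ]), array([ 84,  94, 111], dtype=uint8))
212 (290, array([0.5715, 0.3061, 0.0345]), array([ 80,  91, 109], dtype=uint8))
214 (288, array([0.5687, 0.3015, 0.0377]), array([ 88,  94, 105], dtype=uint8))
-0.024 0.01 [377. 403.]
-0.024 0.02 [373. 383.]
-0.024 0.03 [369. 363.]
-0.024 0.04 [365. 343.]
-0.03 0.01 [392. 415.]
-0.03 0.02 [388. 395.]
-0.03 0.03 [384. 375.]
-0.03 0.04 [380. 355.]
-0.036 0.01 [407. 427.]
-0.036 0.02 [403. 407.]
-0.036 0.03 [399. 387.]
-0.036 0.04 [395. 367.]
```

>>> play_rows(
  motion=[
    [[0, 0, 0.032, 0, 0, 0, 0.02], [0, 0, 0.064, 0, 0, 0, 0.02], [0, 0, 0.064, 0, 0, 0, 0.02], [0, 0, 0.064, 0, 0, 0, -0.5], [0, 0, 0.064, 0, 0, 0, -0.5], [0, 0, 0.064, 0, 0, 0, -0.5], [0, 0, 0.064, 0, 0, 0, -0.5]],
  ],
  grip_force=15,
)

```text
time_s: 5.25
ee_pos: [0.6056, 0.2955, -0.0048]
eef_rot: [3.141, -0.0, 1.286]
force: [0.7, -0.3, 0.3]
grip_width: 0.0319
grip_force: 15.0
```

>>> play_rows(
  motion=[
    [[0, 0, -0.1, 0, 0, 0, -0.5], [0, 0, -0.2, 0, 0, 0, -0.5], [0, 0, -0.4, 0, 0, 0, -0.5], [0, 0, -0.4, 0, 0, 0, -0.5], [0, 0, -0.4, 0, 0, 0, -0.5]],
  ],
)

```text
time_s: 5.75
ee_pos: [0.6059, 0.2956, 0.0961]
eef_rot: [3.14, -0.001, 1.286]
force: [0.5, 0.2, -1.3]
grip_width: 0.0319
grip_force: 15.0
```

```bash
cat >> h.py <<'E'
def sq(i,z):
    v=Ro.from_euler('z',-.006).apply([-.034,[.066,0,-.066][i],0]); return (.5014+v[0],-.2474+v[1],z,np.pi/2-.006)
E
python3 - <<'E'
from h import *
s=sq(0,.095); o=get_obs(); print(o['grip_width'],o['grip_force'])
go([(.537,.057,.095,s[3]),s])
E
```

```text
0.031883077174998255 14.999987035989761
t 5.75 p [0.6059 0.2956 0.0961] w 0.0319
[-0.9936, 0.0037, 0.0028, 0.0003, -0.0002, -0.0444] dist 0.248 deg 16.0
[-1.9857, 0.0058, 0.0014, 0.0003, -0.0002, -0.0444] dist 0.496 deg 16.0
```

>>> play_rows(
  motion=[
    [[-0.15, 0, 0, 0, 0, -0.007, -0.5], [-0.3, 0, 0, 0, 0, -0.014, -0.5], [-0.45, 0, 0, 0, 0, -0.021, -0.5], [-0.6, 0, 0, 0, 0, -0.028, -0.5], [-0.75, 0, 0, 0, 0, -0.035, -0.5], [-0.9, 0, 0, 0, 0, -0.04, -0.5], [-0.994, 0.004, 0, 0, 0, -0.044, -0.5], [-0.994, 0.004, 0, 0, 0, -0.044, -0.5]],
  ],
)

```text
time_s: 6.55
ee_pos: [0.5355, 0.0544, 0.0937]
eef_rot: [-3.139, 0.0, 1.56]
force: [0.3, 0.7, -0.6]
grip_width: 0.0316
grip_force: 15.0
```

```bash
python3 - <<'E'
from h import *
s=sq(0,.095)
go([s])
E
```

```text
t 6.55 p [0.5355 0.0544 0.0937] w 0.0316
[-0.9453, -0.261, -0.0042, -0.0004, 0.0001, -0.0007] dist 0.245 deg 0.3
```

>>> play_rows(
  motion=[
    [[-0.15, -0.04, 0, 0, 0, 0, -0.5], [-0.3, -0.08, 0, 0, 0, 0, -0.5], [-0.45, -0.12, 0, 0, 0, 0, -0.5], [-0.6, -0.16, 0, 0, 0, 0, -0.5], [-0.75, -0.2, 0, 0, 0, 0, -0.5], [-0.9, -0.25, 0, 0, 0, 0, -0.5], [-0.945, -0.261, 0, 0, 0, -0.001, -0.5], [-0.945, -0.261, 0, 0, 0, -0.001, -0.5], [-0.945, -0.261, 0, 0, 0, -0.001, -0.5]],
  ],
)

```text
time_s: 7.45
ee_pos: [0.4697, -0.1779, 0.0944]
eef_rot: [-3.141, -0.001, 1.569]
force: [-0.7, 1.0, -1.2]
grip_width: 0.0318
grip_force: 15.0
```

```bash
python3 - <<'E'
from h import *
s=sq(0,.01)
go([s,sq(0,-.002)])
c=snap('side');P=cloud(c)
m=(abs(P[...,0]-.468)<.03)&(abs(P[...,1]+.181)<.03)&(P[...,2]>.06)&(P[...,2]<.16)
hist=np.histogram(P[...,2][m],20); print(hist)
E
```

```text
t 7.45 p [ 0.4697 -0.1779  0.0944] w 0.0318
[-0.0134, -0.0072, 0.3376, -0.0001, -0.0001, 0.0006] dist 0.084 deg 0.2
[-0.0134, -0.0072, 0.3856, -0.0001, -0.0001, 0.0006] dist 0.096 deg 0.2
(array([ 1, 10, 10, 13, 17, 17, 18, 24, 66, 39,  9, 19,  3, 12,  8, 13, 12,
       14,  8, 15]), array([0.10053188, 0.10349647, 0.10646106, 0.10942565, 0.11239024,
       0.11535483, 0.11831942, 0.12128402, 0.12424861, 0.1272132 ,
       0.13017779, 0.13314238, 0.13610697, 0.13907156, 0.14203615,
       0.14500074, 0.14796533, 0.15092992, 0.15389451, 0.1568591 ,
       0.15982369]))
```

>>> play_rows(
  motion=[
    [[-0.013, -0.007, 0.1, 0, 0, 0, -0.5], [-0.013, -0.007, 0.2, 0, 0, 0, -0.5], [-0.013, -0.007, 0.3, 0, 0, 0, -0.5], [-0.013, -0.007, 0.34, 0, 0, 0, -0.5], [-0.013, -0.007, 0.37, 0, 0, 0, -0.5], [-0.013, -0.007, 0.386, 0, 0, 0, -0.5], [-0.013, -0.007, 0.386, 0, 0, 0, -0.5], [-0.013, -0.007, 0.386, 0, 0, 0, -0.5]],
  ],
)

```text
time_s: 8.3
ee_pos: [0.4681, -0.1824, -0.0009]
eef_rot: [3.141, 0.0, 1.569]
force: [0.1, -0.0, -0.6]
grip_width: 0.032
grip_force: 15.0
```

>>> play_rows(
  motion=[
    [[0, 0, 0, 0, 0, 0, 0.02], [0, 0, 0, 0, 0, 0, 0.02], [0, 0, 0, 0, 0, 0, 0.02], [0, 0, -0.2, 0, 0, 0, 0.02], [0, 0, -0.4, 0, 0, 0, 0.02], [0, 0, -0.4, 0, 0, 0, 0.02]],
  ],
)

```text
time_s: 8.9
ee_pos: [0.4703, -0.1835, 0.1045]
eef_rot: [3.133, 0.004, 1.569]
force: [0.6, 0.3, -1.3]
grip_width: 0.0482
grip_force: 0.0
```

```bash
python3 - <<'E'
from h import *
boxes('side'); boxes('top')
B=(.5167,.199,.095,np.radians(73.5)); go([(.50,.03,.095,1.4),B])
E
```

```text
side (array([ 599.1, -245.8]), array([96.4, 47.5]), 72.4) 0.0301 171
side (array([ 469.9, -183.6]), array([31.6, 37.4]), 1.1) 0.029 116
side (array([516.8, 199.2]), array([33.1, 30.4]), 76.4) 0.0274 166
side (array([427.9, 283.5]), array([30.2, 32.5]), 21.7) 0.0274 194
side (array([309. , 251.8]), array([70.1, 18. ]), 90.0) 0.0284 189
top (array([ 599.6, -247.4]), array([31.2, 92.9]), 0.4) 0.0293 227
top (array([516. , 198.9]), array([32. , 30.7]), 75.0) 0.0275 118
top (array([426.6, 283. ]), array([30.1, 31. ]), 19.5) 0.0275 114
top (array([308.2, 254.2]), array([14.2, 60.7]), 1.8) 0.0284 81
t 9.0 p [ 0.468  -0.1825  0.0994] w 0.0479
[0.8501, 0.1261, 0.0169, 0.0003, 0.0001, 0.0268] dist 0.215 deg 9.7
[1.5263, 0.1914, 0.0164, 0.0003, 0.0001, 0.0455] dist 0.385 deg 16.4
```

>>> play_rows(
  motion=[
    [[0.2, 0.02, 0, 0, 0, 0.01, 0.02], [0.4, 0.05, 0, 0, 0, 0.02, 0.02], [0.6, 0.08, 0, 0, 0, 0.03, 0.02], [0.8, 0.1, 0, 0, 0, 0.04, 0.02], [1, 0.125, 0, 0, 0, 0.0455, 0.02], [1, 0.125, 0, 0, 0, 0.0455, 0.02], [1, 0.125, 0, 0, 0, 0.0455, 0.02]],
  ],
)

```text
time_s: 9.7
ee_pos: [0.4987, 0.0684, 0.0971]
eef_rot: [-3.139, 0.001, 1.285]
force: [0.4, -1.1, 0.5]
grip_width: 0.048
grip_force: 0.0
```

```bash
python3 - <<'E'
from h import *
B=(.5167,.199,.095,np.radians(74.5)); go([B,(*B[:2],.04,B[3]),(*B[:2],-.005,B[3])])
E
```

```text
t 9.7 p [0.4987 0.0684 0.0971] w 0.048
[0.5214, -0.0779, 0.0081, -0.0003, 0.0001, -0.0024] dist 0.132 deg 0.9
[0.5216, -0.0774, 0.2281, -0.0003, 0.0001, -0.0024] dist 0.144 deg 0.9
[0.5218, -0.0771, 0.4081, -0.0003, 0.0001, -0.0024] dist 0.167 deg 0.9
```

>>> play_rows(
  motion=[
    [[0.2, -0.03, 0, 0, 0, 0, 0.02], [0.4, -0.06, 0, 0, 0, -0.002, 0.02], [0.522, -0.078, 0, 0, 0, -0.002, 0.02], [0.522, -0.078, 0, 0, 0, -0.002, 0.02], [0.522, -0.078, 0, 0, 0, -0.002, 0.02], [0.522, -0.078, 0.1, 0, 0, -0.002, 0.02], [0.522, -0.078, 0.22, 0, 0, -0.002, 0.02], [0.522, -0.078, 0.33, 0, 0, -0.002, 0.02], [0.522, -0.078, 0.408, 0, 0, -0.002, 0.02], [0.522, -0.078, 0.408, 0, 0, -0.002, 0.02]],
  ],
)

```text
time_s: 10.7
ee_pos: [0.5164, 0.1958, -0.0061]
eef_rot: [-3.137, 0.003, 1.293]
force: [-0.7, 0.6, 0.1]
grip_width: 0.048
grip_force: 0.0
```

>>> play_rows(
  motion=[
    [[0, 0, 0, 0, 0, 0, -0.5], [0, 0, 0, 0, 0, 0, -0.5], [0, 0, 0, 0, 0, 0, -0.5], [0, 0, -0.1, 0, 0, 0, -0.5], [0, 0, -0.3, 0, 0, 0, -0.5], [0, 0, -0.4, 0, 0, 0, -0.5], [0, 0, -0.4, 0, 0, 0, -0.5]],
  ],
)

```text
time_s: 11.4
ee_pos: [0.5197, 0.1989, 0.101]
eef_rot: [3.135, -0.004, 1.296]
force: [-0.8, 1.4, 0.2]
grip_width: 0.0321
grip_force: 15.0
```

```bash
python3 - <<'E'
from h import *
go([sq(1,.095)])
E
```

```text
t 11.4 p [0.5197 0.1989 0.101 ] w 0.0321
[-1.7742, 0.2837, 0.0185, 0.0011, -0.0005, -0.0429] dist 0.449 deg 15.4
```

>>> play_rows(
  motion=[
    [[-0.15, 0.02, 0, 0, 0, -0.008, -0.5], [-0.3, 0.05, 0, 0, 0, -0.016, -0.5], [-0.45, 0.07, 0, 0, 0, -0.024, -0.5], [-0.6, 0.09, 0, 0, 0, -0.032, -0.5], [-0.75, 0.12, 0, 0, 0, -0.038, -0.5], [-0.9, 0.14, 0, 0, 0, -0.043, -0.5], [-0.98, 0.155, 0, 0, 0, -0.043, -0.5], [-0.98, 0.155, 0, 0, 0, -0.043, -0.5], [-0.98, 0.155, 0, 0, 0, -0.043, -0.5]],
  ],
)

```text
time_s: 12.3
ee_pos: [0.4883, -0.0478, 0.0961]
eef_rot: [-3.141, -0.0, 1.565]
force: [-0.5, -0.0, -1.4]
grip_width: 0.0318
grip_force: 15.0
```

```bash
python3 - <<'E'
from h import *
go([sq(1,.095)])
E
```

```text
t 12.3 p [ 0.4883 -0.0478  0.0961] w 0.0318
[-0.7983, -0.0787, 0.0043, -0.0001, -0.0, -0.0] dist 0.201 deg 0.0
```

>>> play_rows(
  motion=[
    [[-0.15, -0.01, 0, 0, 0, 0, -0.5], [-0.3, -0.03, 0, 0, 0, 0, -0.5], [-0.45, -0.04, 0, 0, 0, 0, -0.5], [-0.6, -0.06, 0, 0, 0, 0, -0.5], [-0.75, -0.07, 0, 0, 0, 0, -0.5], [-0.798, -0.079, 0, 0, 0, 0, -0.5], [-0.798, -0.079, 0, 0, 0, 0, -0.5], [-0.798, -0.079, 0, 0, 0, 0, -0.5], [-0.798, -0.079, 0, 0, 0, 0, -0.5]],
  ],
)

```text
time_s: 13.2
ee_pos: [0.4681, -0.2458, 0.0964]
eef_rot: [-3.141, -0.0, 1.567]
force: [-0.2, 0.3, -0.5]
grip_width: 0.0319
grip_force: 15.0
```

```bash
python3 - <<'E'
from h import *
go([sq(1,-.002)])
E
```

```text
t 13.2 p [ 0.4681 -0.2458  0.0964] w 0.0319
[-0.0058, -0.0025, 0.3934, -0.0, -0.0, 0.0004] dist 0.098 deg 0.1
```

>>> play_rows(
  motion=[
    [[-0.005, -0.002, 0.1, 0, 0, 0, -0.5], [-0.005, -0.002, 0.2, 0, 0, 0, -0.5], [-0.005, -0.002, 0.3, 0, 0, 0, -0.5], [-0.005, -0.002, 0.35, 0, 0, 0, -0.5], [-0.005, -0.002, 0.38, 0, 0, 0, -0.5], [-0.005, -0.002, 0.394, 0, 0, 0, -0.5], [-0.005, -0.002, 0.394, 0, 0, 0, -0.5], [-0.005, -0.002, 0.394, 0, 0, 0, -0.5]],
  ],
)

```text
time_s: 14.0
ee_pos: [0.4677, -0.2487, -0.0013]
eef_rot: [3.14, 0.001, 1.566]
force: [-0.1, -0.7, -0.8]
grip_width: 0.0317
grip_force: 15.0
```

>>> play_rows(
  motion=[
    [[0, 0, 0, 0, 0, 0, 0.02], [0, 0, 0, 0, 0, 0, 0.02], [0, 0, 0, 0, 0, 0, 0.02], [0, 0, -0.2, 0, 0, 0, 0.02], [0, 0, -0.4, 0, 0, 0, 0.02], [0, 0, -0.4, 0, 0, 0, 0.02], [0, 0, -0.4, 0, 0, 0, 0.02]],
  ],
)

```text
time_s: 14.7
ee_pos: [0.4675, -0.2488, 0.0987]
eef_rot: [3.14, 0.001, 1.566]
force: [-0.3, 0.3, -0.6]
grip_width: 0.0483
grip_force: 0.0
```

```bash
python3 - <<'E'
from h import *
boxes('side'); boxes('top')
go([(.427,.2832,.095,np.radians(108)),(.427,.2832,.095,np.radians(18.5))])
E
```

```text
side (array([ 612.5, -247.7]), array([93.4, 53.1]), 88.9) 0.03 174
side (array([ 469.1, -247.7]), array([32., 36.]), 0.1) 0.0288 106
side (array([ 470., -183.]), array([35.3, 33.3]), 88.2) 0.0292 117
side (array([417.8, 260.4]), array([30. , 33.1]), 17.9) 0.0273 192
side (array([308.9, 253.8]), array([17.9, 65.1]), 1.9) 0.0286 187
top (array([ 602.3, -248.4]), array([91.5, 39.7]), 88.5) 0.0298 232
top (array([ 465.7, -183.6]), array([28.6, 32.3]), 0.9) 0.0285 124
top (array([ 465.2, -244.1]), array([31.6, 25.4]), 0.4) 0.0281 82
top (array([416.1, 260.6]), array([29.9, 31. ]), 19.2) 0.0277 115
top (array([307.4, 255.2]), array([12. , 58.6]), 1.5) 0.0282 80
t 14.8 p [ 0.4667 -0.2483  0.0968] w 0.0477
[2.1251, -0.1698, 0.0093, -0.0002, -0.0002, -0.0508] dist 0.533 deg 18.3
[2.1251, -0.1698, 0.0093, -0.0003, 0.0, 0.1978] dist 0.533 deg 71.2
```

>>> play_rows(
  motion=[
    [[0.2, -0.02, 0, 0, 0, 0, -0.1], [0.4, -0.04, 0, 0, 0, -0.01, -0.1], [0.6, -0.06, 0, 0, 0, -0.02, -0.1], [0.8, -0.08, 0, 0, 0, -0.03, -0.1], [1, -0.1, 0, 0, 0, -0.04, -0.1], [1, -0.1, 0, 0, 0, -0.05, -0.1], [1, -0.1, 0, 0, 0, -0.05, -0.1]],
  ],
)

```text
time_s: 15.5
ee_pos: [0.4428, 0.0027, 0.0969]
eef_rot: [-3.14, -0.001, 1.883]
force: [0.1, -0.2, 0.1]
grip_width: 0.0422
grip_force: 0.0
```

```bash
python3 - <<'E'
from h import *
go([(.417,.2605,.095,np.radians(108.5))])
E
```

```text
t 15.5 p [0.4428 0.0027 0.0969] w 0.0422
[1.013, 0.219, 0.0077, -0.0003, -0.0001, -0.0016] dist 0.259 deg 0.6
```

>>> play_rows(
  motion=[
    [[0.2, 0.04, 0, 0, 0, 0, -0.1], [0.4, 0.08, 0, 0, 0, 0, -0.1], [0.6, 0.13, 0, 0, 0, -0.002, -0.1], [0.8, 0.17, 0, 0, 0, -0.002, -0.1], [1, 0.216, 0, 0, 0, -0.002, -0.1], [1, 0.219, 0, 0, 0, -0.002, -0.1], [1, 0.219, 0, 0, 0, -0.002, -0.1], [1, 0.219, 0, 0, 0, -0.002, -0.1]],
  ],
)

```text
time_s: 16.3
ee_pos: [0.4199, 0.2548, 0.0973]
eef_rot: [-3.14, 0.0, 1.89]
force: [-0.1, 0.4, 0.5]
grip_width: 0.0424
grip_force: 0.0
```

```bash
python3 - <<'E'
from h import *
go([(.417,.2605,.0,np.radians(108.5))]); boxes('side')
E
```

```text
t 16.3 p [0.4199 0.2548 0.0973] w 0.0424
[0.0254, -0.0032, 0.3891, -0.0002, 0.0001, -0.0006] dist 0.097 deg 0.2
side (array([417.7, 259.5]), array([29.5, 34.5]), 17.6) 0.0273 189
side (array([308.9, 253.4]), array([17.4, 67.2]), 0.0) 0.0286 191
```

>>> play_rows(
  motion=[
    [[0.022, -0.003, 0.1, 0, 0, 0, -0.1], [0.022, -0.003, 0.2, 0, 0, 0, -0.1], [0.022, -0.003, 0.3, 0, 0, 0, -0.1], [0.022, -0.003, 0.35, 0, 0, 0, -0.1], [0.022, -0.003, 0.389, 0, 0, 0, -0.1], [0.022, -0.003, 0.389, 0, 0, 0, -0.1], [0.022, -0.003, 0.389, 0, 0, 0, -0.5], [0.022, -0.003, 0.389, 0, 0, 0, -0.5], [0.022, -0.003, 0.389, 0, 0, 0, -0.5]],
  ],
)

```text
time_s: 17.25
ee_pos: [0.4177, 0.2615, 0.0016]
eef_rot: [3.14, -0.0, 1.892]
force: [0.5, -2.0, 4.3]
grip_width: 0.032
grip_force: 15.0
```

>>> play_rows(
  motion=[
    [[0, 0, -0.05, 0, 0, 0, -0.5], [0, 0, -0.15, 0, 0, 0, -0.5], [0, 0, -0.3, 0, 0, 0, -0.5], [0, 0, -0.4, 0, 0, 0, -0.5], [0, 0, -0.4, 0, 0, 0, -0.5], [0, 0, -0.4, 0, 0, 0, -0.5]],
  ],
)

```text
time_s: 17.85
ee_pos: [0.4172, 0.2614, 0.1013]
eef_rot: [3.14, -0.0, 1.892]
force: [-0.2, -0.2, -0.9]
grip_width: 0.0318
grip_force: 15.0
```

```bash
python3 - <<'E'
from h import *
go([sq(2,.1)])
E
```

```text
t 17.85 p [0.4172 0.2614 0.1013] w 0.0318
[-2.2435, -0.5373, 0.0041, 0.0002, -0.0001, 0.0521] dist 0.577 deg 18.8
```

>>> play_rows(
  motion=[
    [[-0.15, -0.04, 0, 0, 0, 0.007, -0.5], [-0.3, -0.07, 0, 0, 0, 0.014, -0.5], [-0.45, -0.11, 0, 0, 0, 0.02, -0.5], [-0.6, -0.15, 0, 0, 0, 0.03, -0.5], [-0.75, -0.18, 0, 0, 0, 0.04, -0.5], [-0.9, -0.22, 0, 0, 0, 0.05, -0.5], [-1, -0.24, 0, 0, 0, 0.052, -0.5], [-1, -0.24, 0, 0, 0, 0.052, -0.5]],
  ],
)

```text
time_s: 18.65
ee_pos: [0.4388, 0.0029, 0.0998]
eef_rot: [-3.14, 0.0, 1.562]
force: [0.5, 0.4, -0.6]
grip_width: 0.0319
grip_force: 15.0
```

```bash
python3 - <<'E'
from h import *
go([sq(2,.1)])
E
```

```text
t 18.65 p [0.4388 0.0029 0.0998] w 0.0319
[-1.2635, 0.1239, -0.0009, -0.0003, 0.0, -0.0004] dist 0.317 deg 0.2
```

>>> play_rows(
  motion=[
    [[-0.15, 0.01, 0, 0, 0, 0, -0.5], [-0.3, 0.03, 0, 0, 0, 0, -0.5], [-0.45, 0.04, 0, 0, 0, 0, -0.5], [-0.6, 0.06, 0, 0, 0, 0, -0.5], [-0.75, 0.07, 0, 0, 0, 0, -0.5], [-0.9, 0.09, 0, 0, 0, 0, -0.5], [-1, 0.1, 0, 0, 0, 0, -0.5], [-1, 0.1, 0, 0, 0, 0, -0.5]],
  ],
)

```text
time_s: 19.45
ee_pos: [0.4627, -0.2463, 0.0996]
eef_rot: [-3.14, -0.001, 1.564]
force: [0.0, 0.3, -0.5]
grip_width: 0.0317
grip_force: 15.0
```

```bash
python3 - <<'E'
from h import *
go([sq(2,.1),sq(2,.004)])
E
```

```text
t 19.45 p [ 0.4627 -0.2463  0.0996] w 0.0317
[-0.2673, 0.0192, -0.002, -0.0002, -0.0001, -0.0002] dist 0.067 deg 0.1
[-0.2675, 0.0197, 0.382, -0.0002, -0.0001, -0.0002] dist 0.117 deg 0.1
```

>>> play_rows(
  motion=[
    [[-0.14, 0.01, 0, 0, 0, 0, -0.5], [-0.265, 0.019, 0, 0, 0, 0, -0.5], [-0.265, 0.019, 0, 0, 0, 0, -0.5], [-0.265, 0.019, 0.1, 0, 0, 0, -0.5], [-0.265, 0.019, 0.2, 0, 0, 0, -0.5], [-0.265, 0.019, 0.3, 0, 0, 0, -0.5], [-0.265, 0.019, 0.35, 0, 0, 0, -0.5], [-0.265, 0.019, 0.382, 0, 0, 0, -0.5], [-0.265, 0.019, 0.382, 0, 0, 0, -0.5], [-0.265, 0.019, 0.382, 0, 0, 0, -0.5]],
  ],
)

```text
time_s: 20.45
ee_pos: [0.4678, -0.3112, 0.006]
eef_rot: [3.141, 0.001, 1.566]
force: [-1.4, -0.4, 0.5]
grip_width: 0.0316
grip_force: 15.0
```

>>> play_rows(
  motion=[
    [[0, 0, 0, 0, 0, 0, 0.02], [0, 0, 0, 0, 0, 0, 0.02], [0, 0, 0, 0, 0, 0, 0.02], [0, 0, -0.2, 0, 0, 0, 0.02], [0, 0, -0.4, 0, 0, 0, 0.02], [0, 0, -0.6, 0, 0, 0, 0.02], [0, 0, -0.6, 0, 0, 0, 0.02], [0, 0, -0.6, 0, 0, 0, 0.02]],
  ],
)

```text
time_s: 21.25
ee_pos: [0.4675, -0.3114, 0.156]
eef_rot: [3.14, 0.001, 1.565]
force: [-0.4, -0.1, -0.3]
grip_width: 0.0481
grip_force: 0.0
```

```bash
python3 - <<'E'
from h import *
boxes('side'); boxes('top')
for i in range(3): print(np.round(sq(i,0),4))
go([(.517,.027,.15,-.115)])
E
```

```text
side (array([ 598.5, -245.8]), array([91.5, 40.6]), 75.8) 0.0296 155
side (array([ 469.3, -312.4]), array([34.5, 32.4]), 83.2) 0.0291 92
side (array([ 469.3, -246.6]), array([31.8, 36.9]), 0.2) 0.0291 102
side (array([ 469.1, -184.1]), array([31.3, 37. ]), 2.6) 0.0292 115
side (array([308.9, 252.8]), array([17.5, 68.4]), 0.1) 0.0284 187
top (array([ 598.5, -248.2]), array([28.9, 92. ]), 0.9) 0.0295 224
top (array([ 465.7, -183.6]), array([28.7, 32.7]), 0.8) 0.0285 130
top (array([ 465.2, -247.1]), array([31.5, 31.2]), 0.9) 0.0286 131
top (array([ 464.9, -312.1]), array([34.4, 31.3]), 85.1) 0.0279 123
top (array([308.5, 253.7]), array([13.9, 59.2]), 0.9) 0.0283 84
[ 0.4678 -0.1812  0.      1.5648]
[ 0.4674 -0.2472  0.      1.5648]
[ 0.467  -0.3132  0.      1.5648]
t 21.35 p [ 0.4668 -0.3109  0.1539] w 0.048
[1.3526, 0.1934, 0.0169, -0.0003, 0.0001, 0.2675] dist 0.342 deg 96.3
```

>>> play_rows(
  motion=[
    [[0.15, 0.02, 0, 0, 0, 0.02, 0.02], [0.3, 0.04, 0, 0, 0, 0.04, 0.02], [0.45, 0.06, 0, 0, 0, 0.06, 0.02], [0.6, 0.08, 0, 0, 0, 0.08, 0.02], [0.75, 0.1, 0, 0, 0, 0.1, 0.02], [0.9, 0.13, 0, 0, 0, 0.12, 0.02], [1, 0.143, 0, 0, 0, 0.14, 0.02], [1, 0.143, 0, 0, 0, 0.16, 0.02], [1, 0.143, 0, 0, 0, 0.18, 0.02], [1, 0.143, 0, 0, 0, 0.2, 0.02]],
  ],
)

```text
time_s: 22.35
ee_pos: [0.5038, -0.061, 0.1536]
eef_rot: [-3.14, 0.002, 0.304]
force: [0.7, -0.3, -0.2]
grip_width: 0.0483
grip_force: 0.0
```

```bash
python3 - <<'E'
from h import *
go([(.517,.027,.15,-.115)])
E
```

```text
t 22.35 p [ 0.5038 -0.061   0.1536] w 0.0483
[0.1559, -0.3201, 0.0143, -0.0001, 0.0004, 0.0667] dist 0.089 deg 24.0
```

>>> play_rows(
  motion=[
    [[0.08, -0.16, 0, 0, 0, 0.02, 0.02], [0.156, -0.32, 0, 0, 0, 0.04, 0.02], [0.156, -0.32, 0, 0, 0, 0.066, 0.02], [0.156, -0.32, 0, 0, 0, 0.066, 0.02], [0.156, -0.32, 0, 0, 0, 0.066, 0.02], [0.156, -0.32, 0, 0, 0, 0.066, 0.02]],
  ],
)

```text
time_s: 22.95
ee_pos: [0.517, 0.0259, 0.1547]
eef_rot: [3.142, 0.001, -0.103]
force: [-0.6, 0.6, -0.4]
grip_width: 0.0481
grip_force: 0.0
```

```bash
python3 - <<'E'
from h import *
go([(.517,.027,.1,-.115),(.517,.027,.027,-.115)])
E
```

```text
t 22.95 p [0.517  0.0259 0.1547] w 0.0481
[-0.0002, -0.0042, 0.2186, 0.0, 0.0001, 0.0018] dist 0.055 deg 0.7
[0.0, -0.0043, 0.5106, 0.0, 0.0001, 0.0018] dist 0.128 deg 0.7
```

>>> play_rows(
  motion=[
    [[0, -0.004, 0.15, 0, 0, 0.002, 0.02], [0, -0.004, 0.3, 0, 0, 0.002, 0.02], [0, -0.004, 0.4, 0, 0, 0.002, 0.02], [0, -0.004, 0.46, 0, 0, 0.002, 0.02], [0, -0.004, 0.51, 0, 0, 0.002, 0.02], [0, -0.004, 0.51, 0, 0, 0.002, 0.02], [0, -0.004, 0.51, 0, 0, 0.002, -0.6], [0, -0.004, 0.51, 0, 0, 0.002, -0.6], [0, -0.004, 0.51, 0, 0, 0.002, -0.6], [0, -0.004, 0.51, 0, 0, 0.002, -0.6]],
  ],
  grip_force=40,
)

```text
time_s: 23.95
ee_pos: [0.5178, 0.0275, 0.0285]
eef_rot: [3.141, -0.001, -0.118]
force: [-0.7, -2.3, 5.6]
grip_width: 0.0256
grip_force: 40.0
```

```bash
python3 - <<'E'
from h import *
boxes('top'); boxes('side'); o=get_obs(); print(o['ee_pos'],o['eef_rot'],o['grip_width'],o['grip_force'],o['force'])
E
```

```text
top (array([ 599., -248.]), array([31.4, 92.2]), 1.9) 0.0301 241
top (array([ 465.7, -183.7]), array([28.6, 33. ]), 1.0) 0.0286 128
top (array([ 465.2, -246.8]), array([31.5, 32.2]), 0.8) 0.0284 134
top (array([ 465. , -312.5]), array([33.3, 31.3]), 86.6) 0.0282 124
top (array([307.6, 253.6]), array([12.5, 60. ]), 0.3) 0.0287 81
side (array([ 469.5, -313. ]), array([38.4, 31.9]), 88.6) 0.029 97
side (array([ 469.4, -248.6]), array([38. , 32.9]), 89.0) 0.0291 106
side (array([ 469.4, -183.7]), array([31.2, 37.6]), 3.5) 0.0291 116
side (array([308.7, 252.2]), array([17.4, 67.1]), 0.1) 0.0284 187
[0.51778133 0.02749701 0.02846414] [ 3.14142647e+00 -1.37086750e-03 -1.18035118e-01] 0.026314283365101717 39.9978107213974 [-1.24024802 -1.92485008  5.8898217 ]
```

>>> play_rows(
  motion=[
    [[0, 0, -0.05, 0, 0, 0, -0.6], [0, 0, -0.15, 0, 0, 0, -0.6], [0, 0, -0.25, 0, 0, 0, -0.6], [0, 0, -0.35, 0, 0, 0, -0.6], [0, 0, -0.45, 0, 0, 0, -0.6], [0, 0, -0.5, 0, 0, 0, -0.6], [0, 0, -0.5, 0, 0, 0, -0.6]],
  ],
)

```text
time_s: 24.75
ee_pos: [0.5179, 0.0277, 0.1543]
eef_rot: [-3.141, -0.003, -0.118]
force: [0.5, 0.6, -2.6]
grip_width: 0.0256
grip_force: 40.0
```

```bash
python3 - <<'E'
from h import *
Rt=Ro.from_euler('z',-.006)*Ro.from_euler('y',-.349)*Ro.from_euler('x',np.pi)
go([(.50,-.248,.15,Rt)])
E
```

```text
t 24.75 p [0.5179 0.0277 0.1543] w 0.0256
[0.0589, 1.1036, 0.0169, 0.0031, 0.055, -0.0177] dist 0.276 deg 20.8
```

>>> play_rows(
  motion=[
    [[0, 0.1, 0, 0, 0.005, 0, -0.6], [0, 0.23, 0, 0, 0.01, 0, -0.6], [0, 0.36, 0, 0, 0.015, -0.005, -0.6], [0.02, 0.49, 0, 0, 0.02, -0.01, -0.6], [0.03, 0.62, 0, 0, 0.03, -0.015, -0.6], [0.04, 0.75, 0, 0, 0.04, -0.018, -0.6], [0.05, 0.88, 0, 0.002, 0.05, -0.018, -0.6], [0.059, 1, 0, 0.003, 0.055, -0.018, -0.6], [0.059, 1, 0, 0.003, 0.055, -0.018, -0.6]],
  ],
)

```text
time_s: 25.65
ee_pos: [0.501, -0.2249, 0.151]
eef_rot: [-3.141, -0.345, -0.008]
force: [0.1, 0.7, -1.9]
grip_width: 0.0257
grip_force: 40.0
```

```bash
cat > lab.py <<'E'
from h import *
Rt=Ro.from_euler('z',-.006)*Ro.from_euler('y',-.349)*Ro.from_euler('x',np.pi)
def look(n):
    c=snap(n);P=cloud(c);o=get_obs();f=cv2.cvtColor(c['frame'],cv2.COLOR_RGB2HSV)
    p=np.array(o['ee_pos']); q0=Ro.from_euler('xyz',o['eef_rot'])*Ro.from_euler('x',np.pi)  # reader axes in world
    L=q0.inv().apply((P-p).reshape(-1,3)).reshape(P.shape)
    m=(L[...,0]>.045)&(L[...,0]<.13)&(abs(L[...,1])<.045)&(L[...,2]>-.03)&(L[...,2]<.08)&(f[...,2]>60)&(f[...,1]<60)
    q=L[m]
    if len(q): print(n,'n',m.sum(),'head in reported reader axes: min',np.percentile(q,2,axis=0).round(4),'max',np.percentile(q,98,axis=0).round(4),'med',np.median(q,axis=0).round(4))
    print(p.round(4),q0.as_euler('xyz').round(3)); return c
E
python3 - <<'E'
from lab import *
look('top'); look('side')
go([(.50,-.248,.15,Rt)])
E
```

```text
top n 419 head in reported reader axes: min [ 0.0556 -0.0205  0.0222] max [0.1034 0.0223 0.051 ] med [0.0814 0.0023 0.046 ]
[ 0.5013 -0.2234  0.1511] [ 0.    -0.344 -0.007]
side n 373 head in reported reader axes: min [ 0.0567 -0.0179  0.015 ] max [0.1048 0.0244 0.0487] med [0.0812 0.0184 0.0435]
[ 0.5017 -0.2224  0.1514] [ 0.    -0.344 -0.006]
t 25.75 p [ 0.5017 -0.2224  0.1514] w 0.0257
[-0.0077, 0.1025, 0.003, -0.0001, 0.0008, 0.0] dist 0.026 deg 0.3
```

```bash
python3 - <<'E'
from lab import *
go([(.507,-.25,.092,Rt)])
E
```

```text
t 25.75 p [ 0.5017 -0.2224  0.1514] w 0.0257
[-0.0595, 0.1104, 0.2309, -0.0001, 0.0008, 0.0] dist 0.066 deg 0.3
```

>>> play_rows(
  motion=[
    [[-0.02, 0.05, 0.06, 0, 0, 0, -0.6], [-0.04, 0.08, 0.12, 0, 0, 0, -0.6], [-0.05, 0.11, 0.18, 0, 0.001, 0, -0.6], [-0.06, 0.11, 0.23, 0, 0.001, 0, -0.6], [-0.06, 0.11, 0.23, 0, 0.001, 0, -0.6], [-0.06, 0.11, 0.23, 0, 0.001, 0, -0.6], [-0.06, 0.11, 0.23, 0, 0.001, 0, -0.6], [-0.06, 0.11, 0.23, 0, 0.001, 0, -0.6], [-0.06, 0.11, 0.23, 0, 0.001, 0, -0.6], [-0.06, 0.11, 0.23, 0, 0.001, 0, -0.6]],
  ],
)

```text
time_s: 26.75
ee_pos: [0.5078, -0.25, 0.0938]
eef_rot: [3.14, -0.353, -0.004]
force: [0.0, -0.3, -2.5]
grip_width: 0.0256
grip_force: 40.0
```

```bash
python3 - <<'E'
from lab import *
look('top'); c=look('side')
o=get_obs(); q0=Ro.from_euler('xyz',o['eef_rot'])*Ro.from_euler('x',np.pi)
w=np.array(o['ee_pos'])+q0.apply([.083,.002,.013]); print('label in window frame',q0.inv().apply(np.array([.615,-.248,.038])-w).round(4))
cv2.imwrite('pics/lab.png',cv2.resize(c['frame'][70:260,200:400,::-1],None,fx=3,fy=3,interpolation=cv2.INTER_CUBIC))
E
```

```text
top n 386 head in reported reader axes: min [ 0.0556 -0.019   0.0217] max [0.1037 0.024  0.0523] med [0.0821 0.0044 0.0457]
[ 0.5077 -0.25    0.0937] [-0.001 -0.352 -0.004]
side n 344 head in reported reader axes: min [ 0.0568 -0.0173  0.0164] max [0.1056 0.0258 0.0497] med [0.0812 0.0192 0.044 ]
[ 0.5077 -0.25    0.0936] [-0.001 -0.352 -0.004]
label in window frame [-0.0015  0.0005 -0.1022]
```

View pics/lab.png

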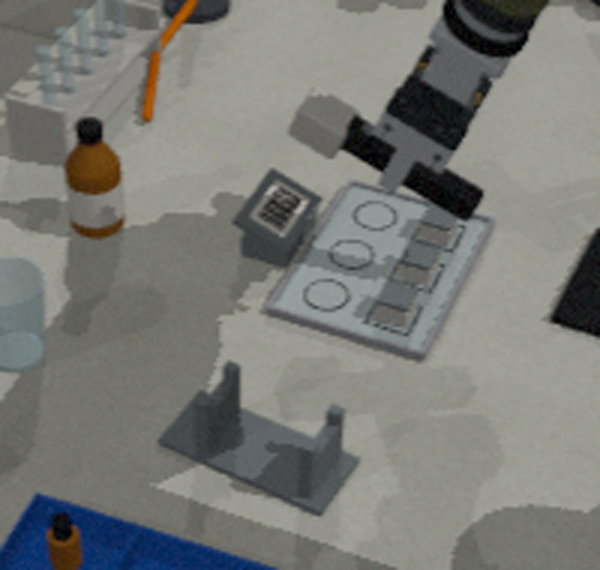

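>>> play_rows(
  motion=[
    [[0, 0, 0, 0, 0, 0, -0.6], [0, 0, 0, 0, 0, 0, -0.6], [0, 0, 0, 0, 0, 0, -0.6], [0, 0, 0, 0, 0, 0, -0.6], [0, 0, 0, 0, 0, 0, -0.6], [0, 0, 0, 0, 0, 0, -0.6], [0, 0, 0, 0, 0, 0, -0.6], [0, 0, 0, 0, 0, 0, -0.6], [0, 0, 0, 0, 0, 0, -0.6], [0, 0, 0, 0, 0, 0, -0.6]],
  ],
)

```text
time_s: 27.85
ee_pos: [0.5077, -0.2499, 0.0935]
eef_rot: [3.141, -0.352, -0.004]
force: [-0.1, 1.3, -2.4]
grip_width: 0.026
grip_force: 40.0
```

>>> play_rows(
  motion=[
    [[0, 0, 0, 0, 0, 0, -0.6], [0, 0, 0, 0, 0, 0, -0.6], [0, 0, 0, 0, 0, 0, -0.6], [0, 0, 0, 0, 0, 0, -0.6], [0, 0, 0, 0, 0, 0, -0.6], [0, 0, 0, 0, 0, 0, -0.6], [0, 0, 0, 0, 0, 0, -0.6], [0, 0, 0, 0, 0, 0, -0.6], [0, 0, 0, 0, 0, 0, -0.6], [0, 0, 0, 0, 0, 0, -0.6]],
  ],
)

```text
time_s: 28.85
ee_pos: [0.5077, -0.2499, 0.0935]
eef_rot: [3.141, -0.352, -0.004]
force: [0.1, -0.2, -2.3]
grip_width: 0.0256
grip_force: 40.0
```

>>> play_rows(
  motion=[
    [[0, 0, 0, 0, 0, 0, -0.6], [0, 0, 0, 0, 0, 0, -0.6], [0, 0, 0, 0, 0, 0, -0.6], [0, 0, 0, 0, 0, 0, -0.6], [0, 0, 0, 0, 0, 0, -0.6], [0, 0, 0, 0, 0, 0, -0.6], [0, 0, 0, 0, 0, 0, -0.6], [0, 0, 0, 0, 0, 0, -0.6], [0, 0, 0, 0, 0, 0, -0.6], [0, 0, 0, 0, 0, 0, -0.6]],
  ],
)

```text
time_s: 29.85
ee_pos: [0.5077, -0.2499, 0.0935]
eef_rot: [3.141, -0.352, -0.004]
force: [0.8, -0.9, -2.2]
grip_width: 0.0253
grip_force: 40.0
```

The picture shows the reader's head at (320,125) over the label at (280,208), with three boxes in their squares at (435,235), (417,275) and (392,317). The label reads (-1.5, 0.5, -102) mm in the window frame, held for over 3 s. Now I take the reader back to the cradle.

```bash
python3 - <<'E'
from lab import *
go([(.507,-.2,.155,Rt),(.5178,-.02,.155,-.118),(.5178,.0275,.155,-.118)])
E
```

```text
t 29.85 p [ 0.5077 -0.2499  0.0935] w 0.0253
[0.0814, -0.1995, -0.2324, 0.0, -0.0005, 0.0003] dist 0.079 deg 0.2
[0.1193, -0.9196, -0.2191, -0.0031, -0.056, 0.0179] dist 0.238 deg 21.2
[0.1187, -1.1096, -0.2196, -0.0031, -0.056, 0.0179] dist 0.284 deg 21.2
```

>>> play_rows(
  motion=[
    [[0.03, -0.06, -0.08, 0, 0, 0, -0.6], [0.06, -0.12, -0.16, 0, 0, 0, -0.6], [0.08, -0.2, -0.23, 0, 0, 0, -0.6], [0.09, -0.32, -0.23, 0, -0.01, 0.004, -0.6], [0.1, -0.44, -0.225, 0, -0.02, 0.008, -0.6], [0.1, -0.56, -0.225, -0.001, -0.03, 0.012, -0.6], [0.11, -0.68, -0.22, -0.002, -0.04, 0.015, -0.6], [0.115, -0.8, -0.22, -0.003, -0.05, 0.018, -0.6], [0.119, -0.92, -0.219, -0.003, -0.056, 0.018, -0.6], [0.119, -0.92, -0.219, -0.003, -0.056, 0.018, -0.6]],
  ],
)

```text
time_s: 30.85
ee_pos: [0.5182, -0.0171, 0.1548]
eef_rot: [-3.141, 0.001, -0.115]
force: [0.1, -0.1, -1.3]
grip_width: 0.0257
grip_force: 40.0
```

```bash
python3 - <<'E'
from lab import *
go([(.5178,.0275,.155,-.118)])
E
```

```text
t 30.85 p [ 0.5182 -0.0171  0.1548] w 0.0257
[-0.0221, -0.177, -0.0007, -0.0001, 0.0002, 0.0004] dist 0.045 deg 0.2
```

>>> play_rows(
  motion=[
    [[-0.01, -0.09, 0, 0, 0, 0, -0.6], [-0.022, -0.177, 0, 0, 0, 0, -0.6], [-0.022, -0.177, 0, 0, 0, 0, -0.6], [-0.022, -0.177, 0, 0, 0, 0, -0.6], [-0.022, -0.177, 0, 0, 0, 0, -0.6], [-0.022, -0.177, 0, 0, 0, 0, -0.6]],
  ],
)

```text
time_s: 31.45
ee_pos: [0.5175, 0.0239, 0.155]
eef_rot: [-3.141, -0.0, -0.119]
force: [-0.3, -0.3, -2.5]
grip_width: 0.0259
grip_force: 40.0
```

```bash
python3 - <<'E'
from lab import *
go([(.5178,.0275,.0295,-.118)]); print(get_obs()['eef_rot'])
E
```

```text
t 31.45 p [0.5175 0.0239 0.155 ] w 0.0259
[-0.0008, -0.0143, 0.502, -0.0001, -0.0, -0.0002] dist 0.126 deg 0.1
[-3.14124979e+00 -1.50027290e-04 -1.19260297e-01]
```

>>> play_rows(
  motion=[
    [[0, 0, 0.1, 0, 0, 0, -0.6], [0, 0, 0.2, 0, 0, 0, -0.6], [0, 0, 0.3, 0, 0, 0, -0.6], [0, 0, 0.3, 0, 0, 0, -0.6], [0, 0, 0.3, 0, 0, 0, -0.6]],
  ],
)

```text
time_s: 31.95
ee_pos: [0.5178, 0.0243, 0.0806]
eef_rot: [-3.141, -0.0, -0.119]
force: [1.0, -0.1, -1.1]
grip_width: 0.0254
grip_force: 40.0
```

```bash
python3 - <<'E'
from lab import *
go([(.5178,.0275,.0295,-.118)]); print(get_obs()['eef_rot'])
E
```

```text
t 31.95 p [0.5178 0.0243 0.0806] w 0.0254
[-0.0013, -0.0125, 0.2044, -0.0001, -0.0, -0.0001] dist 0.051 deg 0.1
[-3.14121393e+00 -4.31946284e-05 -1.18825114e-01]
```

It's steady, so I apply the 3 mm correction while lowering.

>>> play_rows(
  motion=[
    [[0, -0.012, 0, 0, 0, 0, -0.6], [0, -0.012, 0.05, 0, 0, 0, -0.6], [0, -0.012, 0.1, 0, 0, 0, -0.6], [0, -0.012, 0.15, 0, 0, 0, -0.6], [0, -0.012, 0.18, 0, 0, 0, -0.6], [0, -0.012, 0.2, 0, 0, 0, -0.6], [0, -0.012, 0.206, 0, 0, 0, -0.6], [0, -0.012, 0.206, 0, 0, 0, -0.6]],
  ],
)

```text
time_s: 32.75
ee_pos: [0.518, 0.0277, 0.0285]
eef_rot: [-3.141, -0.0, -0.118]
force: [0.7, 0.4, -2.7]
grip_width: 0.0258
grip_force: 40.0
```

```bash
python3 - <<'E'
from lab import *
look('top'); look('side'); o=get_obs(); print(o['force'])
E
```

```text
top n 534 head in reported reader axes: min [ 0.0587 -0.0428 -0.0298] max [0.1279 0.0429 0.0508] med [ 0.0876  0.0018 -0.0201]
[0.518  0.0277 0.0285] [ 0.    -0.    -0.118]
side n 570 head in reported reader axes: min [ 0.0472 -0.0101 -0.0298] max [0.127  0.0438 0.048 ] med [ 0.0861  0.0221 -0.0237]
[0.518  0.0277 0.0285] [ 0.    -0.    -0.118]
[-0.24417164 -0.33633051 -1.03839686]
```

>>> play_rows(
  motion=[
    [[0, 0, 0.004, 0, 0, 0, -0.6], [0, 0, 0.004, 0, 0, 0, -0.3], [0, 0, 0.004, 0, 0, 0, 0.02], [0, 0, 0.004, 0, 0, 0, 0.02], [0, 0, 0.004, 0, 0, 0, 0.02], [0, 0, -0.1, 0, 0, 0, 0.02], [0, 0, -0.25, 0, 0, 0, 0.02], [0, 0, -0.4, 0, 0, 0, 0.02], [0, 0, -0.6, 0, 0, 0, 0.02], [0, 0, -0.6, 0, 0, 0, 0.02]],
  ],
)

```text
time_s: 33.85
ee_pos: [0.5203, 0.0276, 0.1847]
eef_rot: [-3.14, -0.01, -0.118]
force: [1.2, -0.1, -1.7]
grip_width: 0.0484
grip_force: 0.0
```

>>> play_rows(
  motion=[
    [[-0.2, 0, -0.1, 0, 0, 0, 0.02], [-0.4, 0, -0.1, 0, 0, 0, 0.02], [-0.6, 0, -0.1, 0, 0, 0, 0.02], [-0.6, 0, -0.1, 0, 0, 0, 0.02], [-0.6, 0, -0.1, 0, 0, 0, 0.02], [-0.6, 0, -0.1, 0, 0, 0, 0.02]],
  ],
)

```text
time_s: 34.45
ee_pos: [0.3698, 0.0453, 0.2036]
eef_rot: [-3.141, -0.001, -0.118]
force: [1.0, -0.4, -0.5]
grip_width: 0.0481
grip_force: 0.0
```

```bash
python3 - <<'E'
from h import *
for n in ('top','side'):
    boxes(n)
    c=pickle.load(open(n+'.pkl','rb'));P=cloud(c);X,Y,Z=P[...,0],P[...,1],P[...,2];g=cv2.cvtColor(c['frame'],cv2.COLOR_RGB2GRAY)
    hd=(Z>.07)&(Z<.088)&(X>.4)&(X<.66)&(abs(Y)<.12)
    for nm,m in(('handle',hd&(g<45)),('head+',hd&(g>60))): print(n,nm,rect(P[m][:,:2]),np.median(Z[m]).round(4),m.sum())
c=pickle.load(open('side.pkl','rb'));cv2.imwrite('pics/end.png',cv2.resize(c['frame'][100:330,150:400,::-1],None,fx=2.5,fy=2.5,interpolation=cv2.INTER_CUBIC))
E
```

```text
top (array([ 598.8, -248.4]), array([91.8, 31.1]), 89.5) 0.0295 219
top (array([ 465.7, -183.5]), array([28.6, 32.7]), 0.9) 0.0281 126
top (array([ 465.2, -246.9]), array([31.5, 31.8]), 0.9) 0.0282 127
top (array([ 465.8, -312.7]), array([32.2, 31.6]), 89.2) 0.0284 127
top (array([307.6, 254. ]), array([11.9, 60.7]), 1.4) 0.0277 80
top handle (array([506.9,  31.1]), array([ 25.7, 134.7]), 83.5) 0.0769 426
top head+ (array([528.7,  27.8]), array([ 50.3, 184.3]), 86.5) 0.0751 281
side (array([ 603.4, -247.9]), array([94.4, 36.1]), 87.6) 0.0297 164
side (array([ 469.6, -178.9]), array([31.1, 27.8]), 0.6) 0.0286 84
side (array([308.8, 252.3]), array([17.5, 69.5]), 0.1) 0.0284 187
side handle (array([507.5,  32.1]), array([ 28.6, 136.9]), 82.2) 0.0769 452
side head+ (array([543.5,  27.1]), array([ 44.5, 160.9]), 83.9) 0.0755 272
```

View pics/end.png

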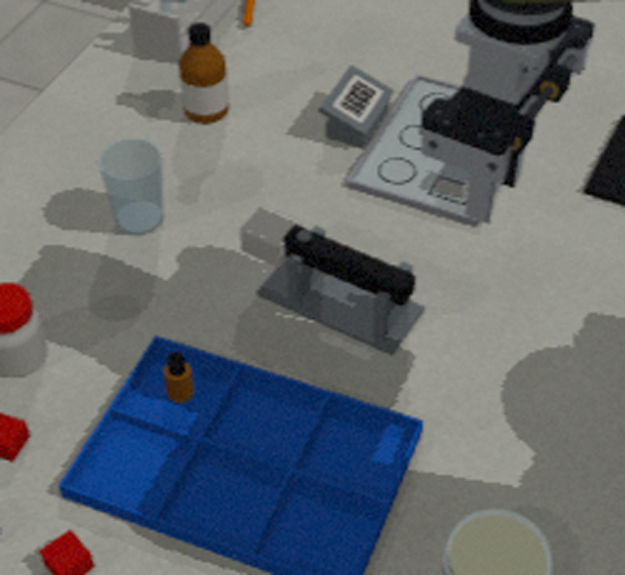

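The last picture shows the reader in its cradle at (350,262) the same way round, 3 mm across from its first position, at the same height. The boxes read on their squares, the oil bottle is in the bin and the arm is clear.

```bash
python3 -c "
from station import workorder
print(workorder.hand_in())"
```

```text
the job is handed in; nothing more can be done
None
```

The job is handed in (no verdict came back): all three boxes (no jars were in the bin) measured within about 3 mm of their squares' centres, the reader was held about 10 cm from the label for over 3 s and is back in its cradle, and the oil bottle stayed in the bin.

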